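# Load the dish feeders for the night's imaging run

### The job

Load the two dish feeders for tonight's imaging run; each feeds from the bottom of its column. In the wide one the focus-check disc must come out first, so it goes in lowest, then the large dish, with the large follower weight on top; the narrow one takes the small dish with the small follower weight on top. Keep the dishes right side up and leave everything level, fully down in its column and let go.

Things in the scene. Friction and masses are not known exactly. Their poses are not given: they have to be found in the camera images.
- wide_feeder: Larger fixed metal dish magazine. Origin: column axis, table height; z up. Deck 108 (x) x 106, top 27.5 high; round throat 68 wide, floor 8 high. Round it four 8 mm rods, axes at radius 38, 35 deg off +x and -x, straight to 53, tips flared outward to 72 high. Fingers closing along its y pass the 54 mm gaps down to the deck. Shuttle drawer under the deck spans x -86..+92; stays shut.
- narrow_feeder: Smaller fixed metal dish magazine, built alike. Origin: column axis, table height; z up. Deck 84 (x) x 78 mm, top 23.5 high; round throat 44 wide, floor 8 high. Round it four 6 mm rods, axes at radius 25, 30 deg off +x and -x, straight to 47, tips flared outward to 64 high. Fingers closing along its y pass the 37 mm gaps down to the deck. Shuttle drawer spans x -74..+62; stays shut.
- focus_disc: Focus-check disc: solid plain metal puck 63 mm across and 15 mm high, flat top with a small round glass window and a fine cross in the middle, no knob. Origin: centre of its underside, z up. 100 g.
- dish_60: Large dish: clear plastic petri dish with its lid on, 63 mm across and 15 mm high, with a dark 47 mm membrane disc inside. Origin: centre of its underside, z up. Gripped across its rim. 30 g.
- large_weight: Large follower weight: steel disc 62 mm across and 12 mm high with an upright dark knob on top, 20 mm across (15 mm at its neck, the lowest 4 mm), from 12 to 36 mm above the underside. Origin: centre of its underside, z up. 260 g.
- dish_35: Small dish: clear plastic petri dish with its lid on, 39 mm across (36 mm in its lower 5 mm) and 11 mm high, with a dark 25 mm membrane disc inside. Origin: centre of its underside, z up. 20 g.
- small_weight: Small follower weight: steel disc 38 mm across and 10 mm high with an upright dark knob on top, 16 mm across (11 mm at its neck, the lowest 4 mm), from 10 to 32 mm above the underside. Origin: centre of its underside, z up. 90 g.
Things that resemble listed ones, but are neither listed nor needed, are in the scene too. What is shaped like the small_weight but blue or green is not meant.

How it is judged:
At the end, for the whole second after the job is handed in: Undersides above the table, within 4 mm: wide feeder disc 8, large dish 23, large weight 38 mm; narrow feeder small dish 8, small weight 19 mm; each within 8 mm of its column's axis, level within 0.12 rad, at rest (horizontal distance between each of focus_disc, dish_60, large_weight and wide_feeder below 0.008 m and z of focus_disc in the frame of wide_feeder between 0.004 and 0.012 m and angle between each of focus_disc, dish_60, large_weight, dish_35, small_weight's own z axis and vertical below 0.12 rad and linear speed of each of focus_disc, dish_60, large_weight, dish_35, small_weight below 0.02 m/s and z of dish_60 in the frame of wide_feeder between 0.019 and 0.027 m and z of large_weight in the frame of wide_feeder between 0.034 and 0.042 m and horizontal distance between each of dish_35, small_weight and narrow_feeder below 0.008 m and z of dish_35 in the frame of narrow_feeder between 0.004 and 0.012 m and z of small_weight in the frame of narrow_feeder between 0.015 and 0.023 m); the robot touches nothing.
It fails at once if a dish is tipped beyond 45 degrees (angle between any of dish_60, dish_35's own z axis and vertical above 0.8 rad).
It also fails if it takes over 120 s, if anything falls off the work surface, if the arm or the gripper's body presses on something with over 40 N, if the wrist force passes 120 N, or if a joint passes its speed limit or range.

### The arm

A 7-joint arm with a two-finger parallel gripper is mounted at the origin on a cart in front of the work surface, level with it; the furniture and walls round the work are solid. World frame = base frame: x ahead of the robot, y to its left, z up, the work surface at z = 0. Lengths are in m, angles in rad, forces in N, time in s.
With the tool pointing down it reaches from about 0.425 to 0.8 m from the base axis. Payload 8.3 kg.
Tool frame: the origin (TCP) lies at the very end of the fingers, on their centre line; the grasp point (between the pads) lies 19 mm behind it; z points along the fingers, y is the line along which they close (so a half turn about z gives the same grasp; the last joint's range is limited). The gripper opens to 85 mm and grips with 20 to 120 N. Pads are 22 mm wide; open, the fingers measure 114 mm over their backs; the gripper's body (76 mm by 85 mm) begins 54 mm behind the grasp point. The pads swing forward as they close: fully open they stand 13 mm farther back than shut.
Start: joints at [1.163, 0.383, 0.016, 1.37, -0.006, 1.388, -0.046], TCP at [0.211, -0.588, 0.231] pointing down, gripper open.
Joint ranges: [-2.95, 2.95], [-0.25, 2.06], [-1.52, 1.56], [0.18, 2.33], [-1.44, 4.58], [0.02, 2.06], [-3.01, 3.01]. Speed limits (rad/s): [2.39, 2.39, 3.01, 3.01, 3.14, 3.14, 3.14].

### API

Orientations are given as a rotation vector (axis times angle).
In Python, from bench import env gives the robot as it stands.
- The arm moves only by the tool servo_tool, never from a script. Its argument "plan" is a list of rows, each a list of 5 numbers: the shift along the tool's x, y, z normalised to -1 to 1, where 1 is 50 cm, then the turn about the tool's z normalised to -1 to 1, where 1 is 60 degrees, then the opening, from 0 (shut) to 1 (fully open). In form: [[dx, dy, dz, twist, grip], ...]. A call has 1 to 5 rows; each row shifts and turns the commanded pose from where the row before left it, along the tool's axes as they then stand; what a row does not reach is not made up. A row lasts 1/10 s, in which the tool goes at most 50 mm and 8.59 degrees, less where a joint would pass 70% of its speed; a pose out of reach is approached as far as the arm can. A call with a number of a shift or a turn outside -1 to 1 is refused whole. A call with a gripper value outside its range is refused whole. The fingers move at their own pace and stop on an object; the grip force is fixed at half the most. Time passes only in rows, so rows that do not move let the fingers close. It gives the time, the measured TCP pose, the force, the opening and the grip force at its end, in the units of the state.
- env.get_state(): the state, without advancing time (a new reading comes with each control period).
- env.grab_frame(name): name is "scene" or "top"; returns a dict with "pixels" (400x640x3 uint8, red, green, blue), "intrinsics" (3x3 intrinsics, pixels), "world_to_cam" (4x4, takes a point from world to camera coordinates). Camera axes: x right, y up, looking along -z (the intrinsics and any distortion apply to the point x, -y, -z); pixel columns grow to the right and rows downward; lengths in m; the calibration is good to about 2 mm. A picture is of the moment at which its call begins. There is no depth.
- env.sign_off(): hands the job in; it is judged then, once.
The state is a dict: "clock": time; "joints": joint angles; "dq": joint speeds; "tau": joint torques, N m; "tool_pos": TCP position; "tool_rot": TCP orientation; "ft_force": force on the tool from outside, world axes, zero at the start; "moment": the same for the moment, N m; "width": finger opening in m; "grip_force": force on a finger pad.
Only numpy, scipy, OpenCV 4.12 (cv2) and the standard library are available. Lean on these libraries where they do the work, as an engineer would, in place of code of your own. Each camera call takes 0.05 s, during which the arm holds its last target. There are 200 camera calls.

## Working session

There is one attempt and no reset: what is moved stays moved. The work goes in short steps, Python scripts to look and compute and a tool call to move; the robot and the scene stay as the last step left them, time stands still between calls to the robot, and variables do not carry over. Pictures are saved under pics/ and viewed, at most 14 in all, crops included, and the job is handed in when it is done.

Besides the shell and the picture viewer there is one more tool, called after ">>>" as name(argument=value, ...) on one line, values as JSON. servo_tool: Moves the arm, as the interface text tells. Its arguments: {"type":"object","properties":{"plan":{"type":"array"}},"required":["plan"]}

```bash
mkdir -p pics; ls; cat > h.py <<'E'
import numpy as np, cv2
from bench import env
def grab(n):
    f=env.grab_frame(n); return f["pixels"],np.array(f["intrinsics"]),np.array(f["world_to_cam"])
def ray(K,W,u,v,z):
    d=np.linalg.inv(K)@[u,v,1]; d=np.array([d[0],-d[1],-d[2]])
    R=W[:3,:3];c=-R.T@W[:3,3]; d=R.T@d
    return c+d*(z-c[2])/d[2]
def proj(K,W,p):
    q=W[:3,:3]@np.array(p)+W[:3,3]; q=K@[q[0],-q[1],-q[2]]; return q[:2]/q[2]
E
python3 - <<'E'
from h import *
for n in("top","scene"):
    p,K,W=grab(n); cv2.imwrite(f"pics/{n}0.png",p[:,:,::-1]); np.savez(f"{n}0.npz",p=p,K=K,W=W)
    print(n,K.tolist(),(-W[:3,:3].T@W[:3,3]).round(3),W[:3,:3].round(3).tolist())
s=env.get_state();print(s)
E
```

```text
pics
top [[438.6760856416464, 0.0, 312.8862068822852], [0.0, 438.6760856416464, 193.900658961494], [0.0, 0.0, 1.0]] [ 0.402 -0.094  1.051] [[0.014, -1.0, 0.022], [0.996, 0.016, 0.093], [-0.093, 0.021, 0.995]]
scene [[437.99392131329125, 0.0, 321.28195094582895], [0.0, 437.99392131329125, 191.66326507545654], [0.0, 0.0, 1.0]] [-0.393 -0.69   0.682] [[0.56, -0.828, 0.011], [0.424, 0.298, 0.855], [-0.712, -0.474, 0.518]]
{'clock': 0.1, 'joints': array([ 1.16312406,  0.38416124,  0.01637916,  1.3710487 , -0.00632521,
        1.38821198, -0.04652617]), 'dq': array([-0.00111498, -0.00196506,  0.00011881, -0.00193326, -0.00096222,
        0.00013625,  0.00225397]), 'tau': array([ 3.44420543e-03, -6.29131293e+01,  8.47800225e-01, -3.72759068e+01,
        1.67505996e-02,  1.05092608e-02, -8.71981842e-05]), 'tool_pos': array([ 0.21112536, -0.58777356,  0.2303746 ]), 'tool_rot': array([-3.09329305e+00, -5.38632414e-01,  4.84566072e-04]), 'ft_force': array([-0.66919332, -0.32778141, -0.3044362 ]), 'moment': array([-0.05493946, -0.00782774,  0.00091719]), 'grip_force': 0.0, 'width': 0.08536922980477728}
```

View pics/top0.png

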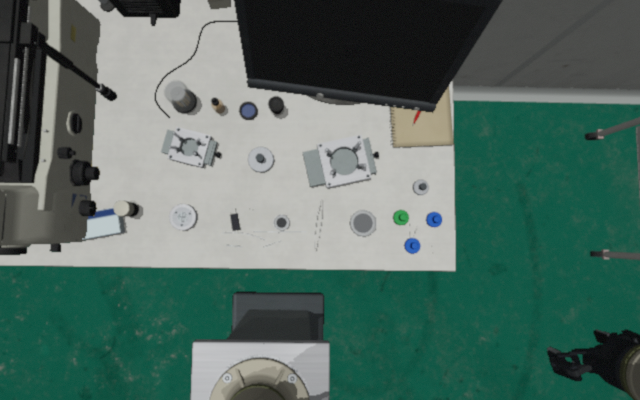

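View pics/scene0.png

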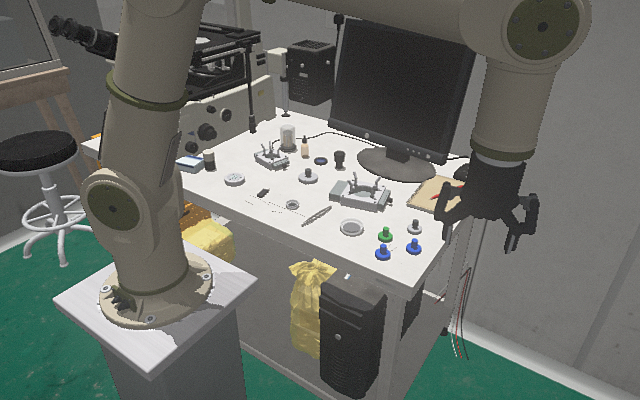

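The top view shows the narrow feeder at about (190,147) and the wide one at (345,161). For the parts, the candidates are:
- **Focus disc:** the round item at (183,217).
- **Large weight:** (260,158).
- **Small dish:** (282,223).
- **Large dish:** (363,223).
- **Small weight:** the steel one at (421,187). The lookalikes at (401,217), (434,219) and (412,245) are green or blue.
- **Other round things:** a lens cap at (248,111) and a dark knob at (277,105).

I'll check these choices in a close crop.

```bash
python3 - <<'E'
from h import *
a=np.load("top0.npz");p=a['p'][:,:,::-1]
c=[(183,217),(260,158),(282,223),(363,223),(421,187),(190,147),(345,161),(248,111)]
t=[cv2.resize(np.ascontiguousarray(p[y-32:y+32,x-32:x+32] if i in(5,6) else p[y-20:y+20,x-20:x+20]),(200,200),interpolation=cv2.INTER_CUBIC) for i,(x,y) in enumerate(c)]
cv2.imwrite("pics/crop.png",np.vstack([np.hstack(t[:4]),np.hstack(t[4:])]))
E
```

```text
(no output)
```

View pics/crop.png

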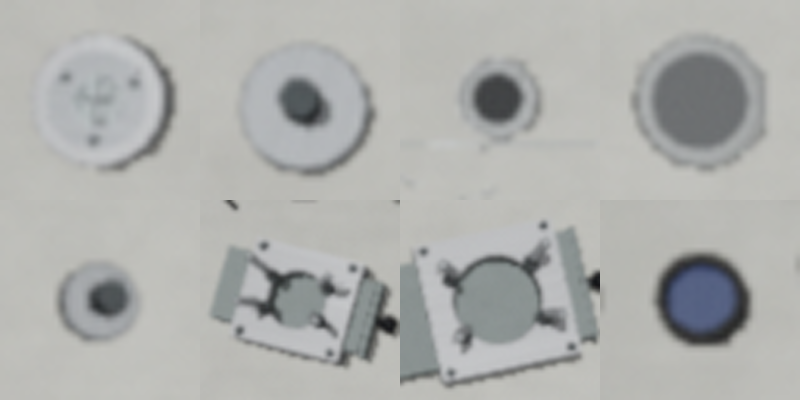

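```bash
python3 - <<'E'
from h import *
p=np.load("scene0.npz")['p'][:,:,::-1]
a=cv2.resize(np.ascontiguousarray(p[110:260,180:480]),(800,400),interpolation=cv2.INTER_CUBIC)
b=cv2.resize(np.ascontiguousarray(p[164:194,210:260]),(333,200),interpolation=cv2.INTER_CUBIC)
p=np.load("top0.npz")['p'][:,:,::-1]
c=cv2.resize(np.ascontiguousarray(p[200:235,165:205]),(228,200),interpolation=cv2.INTER_LANCZOS4)
d=cv2.resize(np.ascontiguousarray(p[85:125,290:338]),(239,200),interpolation=cv2.INTER_CUBIC)
cv2.imwrite("pics/crop2.png",np.vstack([a,np.hstack([b,c,d])]))
E
```

```text
(no output)
```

View pics/crop2.png

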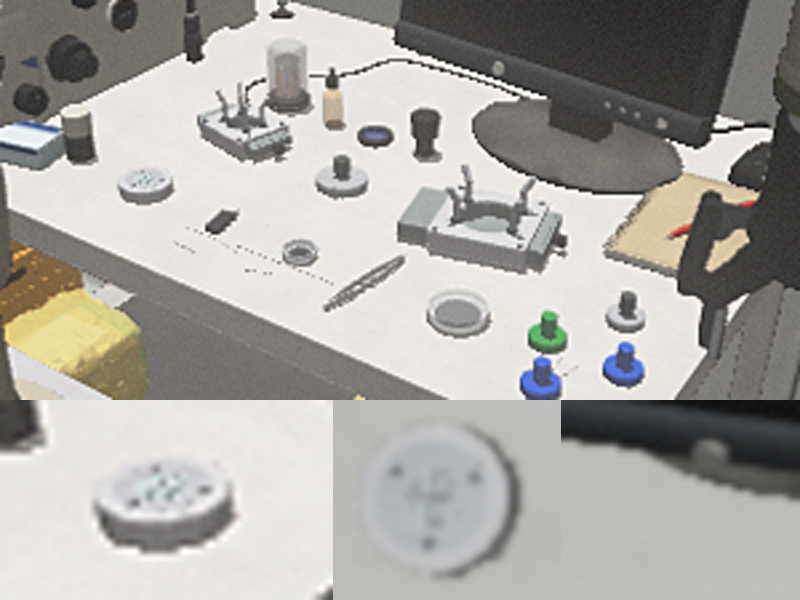

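```bash
cat > m.py <<'E'
from h import *
a=np.load("top0.npz");p,K,W=a['p'],a['K'],a['W']; g=cv2.cvtColor(p,cv2.COLOR_RGB2GRAY)
b=np.load("scene0.npz"); S=8
def circ(x,y,z,d,h=22):
    r=K[0,0]*d/2/np.linalg.norm(-W[:3,:3].T@W[:3,3]-ray(K,W,x,y,z))
    c=cv2.resize(np.ascontiguousarray(g[y-h:y+h,x-h:x+h]),None,fx=S,fy=S,interpolation=cv2.INTER_CUBIC)
    q=cv2.HoughCircles(c,cv2.HOUGH_GRADIENT,1,200,param1=60,param2=8,minRadius=int(r*S*.93),maxRadius=int(r*S*1.07))
    q=q[0][0]; u,v=(q[0]+.5)/S-.5+x-h,(q[1]+.5)/S-.5+y-h
    c=cv2.cvtColor(c,cv2.COLOR_GRAY2BGR);cv2.circle(c,(int(q[0]),int(q[1])),int(q[2]),(0,0,255),1)
    P=ray(K,W,u,v,z); return P,q[2]/S*d/2/r*1000*2/d*d/1000,c,proj(b['K'],b['W'],P)
L=dict(disc=(183,217,.015,.063),lw=(260,158,.012,.062),d35=(282,223,.011,.039),d60=(363,223,.015,.063),sw=(421,187,.010,.038),
 nthroat=(190,147,.0235,.044),wthroat=(345,161,.0275,.068))
if __name__=="__main__":
  T=[]
  for n,(x,y,z,d) in L.items():
    P,r,c,s=circ(x,y,z,d); T.append(cv2.resize(c,(200,200)))
    print(n,P.round(4),'rad/expect',round(r/(d/2),3),'scene px',s.round(1),'R',np.hypot(*P[:2]).round(3))
  for n,(x,y,h,th,A) in dict(n=(190,147,32,0,0),w=(345,161,44,0,0)).items():
    c=cv2.resize(np.ascontiguousarray(g[y-h:y+h,x-h:x+h]),None,fx=S,fy=S,interpolation=cv2.INTER_CUBIC)
    m=(cv2.resize(np.ascontiguousarray(p[y-h:y+h,x-h:x+h]),None,fx=S,fy=S,interpolation=cv2.INTER_CUBIC).astype(int))
    sat=(m[:,:,2]-m[:,:,0]); k=((sat>-3)&(c>150)).astype(np.uint8)*255
    k=cv2.morphologyEx(k,cv2.MORPH_OPEN,np.ones((9,9)))
    print(n,'table rgb',p[y-30,x+30],'deck rgb',p[y-12,x-14],p[y+12,x+12])
    cs,_=cv2.findContours(k,cv2.RETR_EXTERNAL,cv2.CHAIN_APPROX_NONE)
    cc=max(cs,key=cv2.contourArea); R=cv2.minAreaRect(cc); bx=cv2.boxPoints(R)
    w=np.array([ray(K,W,(q[0]+.5)/S-.5+x-h,(q[1]+.5)/S-.5+y-h,.0235 if n=='n' else .0275) for q in bx])
    print(n,'deck corners',w[:,:2].round(4).tolist(),'ctr',w.mean(0).round(4),'sides',np.linalg.norm(w[1]-w[0]).round(4),np.linalg.norm(w[2]-w[1]).round(4),
      'ang',np.degrees(np.arctan2(*(w[1]-w[0])[[1,0]])).round(1),np.degrees(np.arctan2(*(w[2]-w[1])[[1,0]])).round(1))
    c=cv2.cvtColor(c,cv2.COLOR_GRAY2BGR); cv2.drawContours(c,[bx.astype(int)],0,(0,0,255),2);cv2.drawContours(c,[cc],0,(0,255,0),1)
    T.append(cv2.resize(c,(300,300)))
  I=np.zeros((500,800,3),np.uint8)
  for i in range(4): I[:200,200*i:200*i+200]=T[i]
  I[200:300]=0; I[300:500,:200]=T[4]; I[200:500,200:500]=T[7]; I[200:500,500:800]=T[8]
  I[200:300,:100]=cv2.resize(T[5],(100,100));I[200:300,100:200]=cv2.resize(T[6],(100,100))
  cv2.imwrite("pics/fit.png",I)
E
python3 m.py
```

```text
disc [0.4404 0.1895 0.015 ] rad/expect 1.996 scene px [234.2 177. ] R 0.479
lw [0.5816 0.0123 0.012 ] rad/expect 2.003 scene px [307.3 175.8] R 0.582Traceback (most recent call last):
  File "m.py", line 16, in <module>
    P,r,c,s=circ(x,y,z,d); T.append(cv2.resize(c,(200,200)))
            ~~~~^^^^^^^^^
  File "m.py", line 8, in circ
    q=q[0][0]; u,v=(q[0]+.5)/S-.5+x-h,(q[1]+.5)/S-.5+y-h
      ~^^^
TypeError: 'NoneType' object is not subscriptable
```

```bash
sed -i 's/param1=60,param2=8/param1=25,param2=3/; s/return P,q\[2\].*,c,proj/return P,q[2]\/S\/r*d\/2,c,proj/' m.py; python3 m.py
```

```text
disc [0.4404 0.1895 0.015 ] rad/expect 1.0 scene px [234.2 177. ] R 0.479
lw [0.5801 0.0096 0.012 ] rad/expect 1.035 scene px [307.7 176.2] R 0.58
d35 [ 0.4293 -0.0428  0.011 ] rad/expect 1.023 scene px [291.8 203. ] R 0.431
d60 [ 0.4314 -0.2345  0.015 ] rad/expect 1.043 scene px [350.5 224. ] R 0.491
sw [ 0.5199 -0.3733  0.01  ] rad/expect 1.048 scene px [413.2 227.2] R 0.64
nthroat [0.6055 0.1797 0.0235] rad/expect 1.056 scene px [270.7 155.9] R 0.632
wthroat [ 0.5782 -0.1872  0.0275] rad/expect 1.003 scene px [362.6 190.9] R 0.608
n table rgb [181 182 177] deck rgb [115 117 118] [180 181 182]
n deck corners [[0.5782, 0.2365], [0.6581, 0.2198], [0.6356, 0.1276], [0.5558, 0.1451]] ctr [0.6069 0.1822 0.0235] sides 0.0817 0.0948 ang -11.8 -103.8
w table rgb [190 190 185] deck rgb [189 190 192] [191 192 194]
w deck corners [[0.6185, -0.1195], [0.6459, -0.2345], [0.54, -0.2574], [0.5133, -0.1434]] ctr [ 0.5794 -0.1887  0.0275] sides 0.1182 0.1084 ang -76.6 -167.8
```

View pics/fit.png

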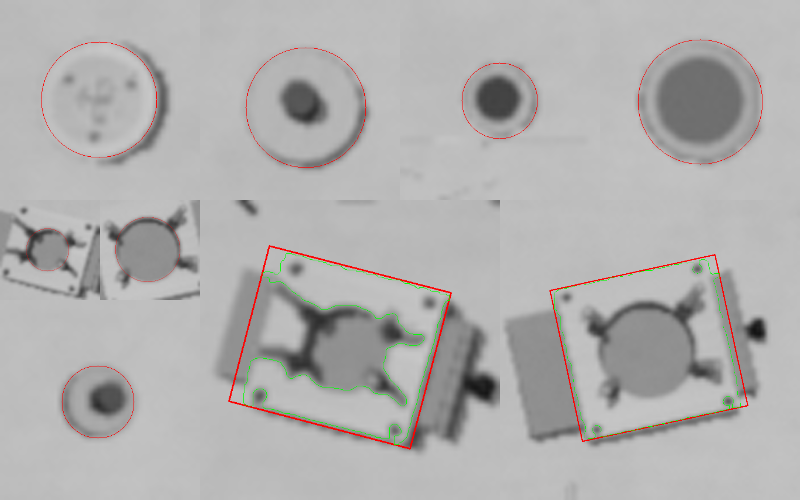

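```bash
cat > scr.py <<'E'
from h import *
def blobs(g,K,W,gu,z,S=8,h=5):
    u0,v0=proj(K,W,[*gu,z]); x,y=int(round(u0)),int(round(v0))
    c=cv2.resize(np.ascontiguousarray(g[y-h:y+h+1,x-h:x+h+1]),None,fx=S,fy=S,interpolation=cv2.INTER_CUBIC).astype(float)
    w=np.clip(np.median(c)-15-c,0,None); yy,xx=np.mgrid[:c.shape[0],:c.shape[1]]
    w*=((xx-c.shape[1]/2)**2+(yy-c.shape[0]/2)**2)<(3.0*S)**2
    if w.sum()==0: return None
    return np.array([((xx*w).sum()/w.sum()+.5)/S-.5+x-h,((yy*w).sum()/w.sum()+.5)/S-.5+y-h])
a=np.load("top0.npz");b=np.load("scene0.npz")
G=dict(w=(.0275,300,117,88/300,[(565-500,297-200),(697-500,68),(228,200),(97,228)]),n=(.0235,158,115,64/300,[(96,67),(230,102),(195,230),(59,195)]))
for n,(z,x0,y0,s,q) in G.items():
    if n=='w': x0=345-44
    P0=np.array([ray(a['K'],a['W'],x0+i*s,y0+j*s,z)[:2] for i,j in q])
    for nm,d in(("top",a),("scene",b)):
        g=cv2.cvtColor(d['p'],cv2.COLOR_RGB2GRAY)
        uv=[blobs(g,d['K'],d['W'],p,z) for p in P0]
        P=np.array([ray(d['K'],d['W'],*t,z)[:2] if t is not None else [np.nan]*2 for t in uv])
        e=P[[1,2,3,0]]-P
        print(n,nm,P.round(4).tolist(),'ctr',P.mean(0).round(4),'diag mids',((P[0]+P[2])/2).round(4),((P[1]+P[3])/2).round(4),'sides',np.linalg.norm(e,axis=1).round(4),'ang',np.degrees(np.arctan2(e[:,1],e[:,0])).round(1))
E
python3 scr.py
```

```text
w top [[0.6138, -0.1309], [0.6358, -0.2221], [0.5406, -0.2447], [0.5193, -0.1535]] ctr [ 0.5774 -0.1878] diag mids [ 0.5772 -0.1878] [ 0.5776 -0.1878] sides [0.0938 0.0979 0.0936 0.0972] ang [ -76.4 -166.7  103.1   13.5]
w scene [[0.6096, -0.1345], [0.6361, -0.2245], [0.5396, -0.2451], [0.5147, -0.1584]] ctr [ 0.575  -0.1906] diag mids [ 0.5746 -0.1898] [ 0.5754 -0.1914] sides [0.0938 0.0986 0.0903 0.0978] ang [ -73.6 -167.9  106.    14.1]
n top [[0.6465, 0.206], [0.6298, 0.1368], [0.563, 0.1493], [0.5797, 0.2212]] ctr [0.6047 0.1783] diag mids [0.6048 0.1776] [0.6047 0.179 ] sides [0.0712 0.0679 0.0738 0.0685] ang [-103.6  169.4   76.9  -12.8]
n scene [[0.6393, 0.2054], [0.6229, 0.131], [0.5599, 0.1444], [0.5777, 0.2226]] ctr [0.5999 0.1758] diag mids [0.5996 0.1749] [0.6003 0.1768] sides [0.0761 0.0643 0.0801 0.0639] ang [-102.4  168.    77.2  -15.6]
```

Both feeders come from their deck screws. Wide: (0.577,-0.188), with y at 13.3°. Narrow: (0.605,0.178), with y at -12.8°. The puck at (183,217) is the only opaque 63 mm disc with a centre window and cross, so it's the focus disc. The overlays fit and the radii are within 5%. Starting to move: turn first, then travel.

>>> servo_tool(plan=[[0,0,0,-0.139,1],[0,0,0,-0.139,1],[0,0,0,-0.139,1],[0,0,0,-0.139,1],[0,0,0,-0.139,1]])

```text
clock: 0.6
tool_pos: [0.2112, -0.5879, 0.2307]
tool_rot: [-2.695, -1.613, -0.0]
ft_force: [-0.5, 0.5, 0.2]
width: 0.0856
grip_force: 0.0
```

>>> servo_tool(plan=[[0,0,0,-0.139,1],[0,0,0,-0.139,1],[0,0,0,-0.139,1],[0,0,0,-0.139,1],[0,0,0,-0.139,1]])

```text
clock: 1.1
tool_pos: [0.2112, -0.5879, 0.2307]
tool_rot: [-1.944, -2.466, -0.001]
ft_force: [0.4, -0.1, 0.1]
width: 0.0853
grip_force: 0.0
```

>>> servo_tool(plan=[[0.05,0.075,0,0,1],[0.05,0.075,0,0,1],[0.05,0.075,0,0,1],[0.05,0.075,0,0,1],[0.05,0.075,0,0,1]])

```text
clock: 1.6
tool_pos: [0.3661, -0.4222, 0.2309]
tool_rot: [-1.952, -2.461, -0.0]
ft_force: [0.6, -0.6, 0.3]
width: 0.0854
grip_force: 0.0
```

>>> servo_tool(plan=[[0.05,0.075,0,0,1],[0.05,0.075,0,0,1],[0.05,0.075,0,0,1],[0.05,0.075,0,0,1],[0.05,0.075,0,0,1]])

```text
clock: 2.1
tool_pos: [0.5203, -0.258, 0.231]
tool_rot: [-1.952, -2.461, 0.0]
ft_force: [0.9, -0.3, 0.5]
width: 0.0854
grip_force: 0.0
```

```bash
cat > go.py <<'E'
# go.py x y [z] [ydir_deg]: shifts (normalised, total) along tool axes from the measured pose
import sys; from h import *
from scipy.spatial.transform import Rotation as Ro
s=env.get_state(); p=s['tool_pos'];R=Ro.from_rotvec(s['tool_rot']).as_matrix()
yd=np.degrees(np.arctan2(R[1,1],R[0,1])); a=[float(v) for v in sys.argv[1:]]
print('t',round(s['clock'],2),'tcp',p.round(4),'ydir',yd.round(2),'tilt',(1+R[2,2]).round(4),'w',round(s['width'],4),'gf',round(s['grip_force'],1),'F',s['ft_force'].round(1),'q',s['joints'].round(2))
if a:
    t=np.array([a[0],a[1],a[2] if len(a)>2 else p[2]]); d=R.T@(t-p)/.5
    print('shift',d.round(4),'rows',np.ceil(np.linalg.norm(d)/.1), 'twist', round(-((a[3]-yd+90)%180-90)/60,3) if len(a)>3 else '')
E
python3 go.py 0.4404 0.1895 0.2 13.3
```

```text
t 2.1 tcp [ 0.5203 -0.258   0.231 ] ydir 13.14 tilt 0.0 w 0.0854 gf 0.0 F [ 0.9 -0.3  0.5] q [ 0.76  0.32 -0.45  1.48  0.14  1.37  0.53]
shift [0.9078 0.0479 0.0623] rows 10.0 twist -0.003
```

>>> servo_tool(plan=[[0.091,0.005,0.006,0,1],[0.091,0.005,0.006,0,1],[0.091,0.005,0.006,0,1],[0.091,0.005,0.006,0,1],[0.091,0.005,0.006,0,1]])

```text
clock: 2.6
tool_pos: [0.479, -0.0333, 0.2159]
tool_rot: [-1.952, -2.461, 0.001]
ft_force: [0.4, 0.4, 0.6]
width: 0.0851
grip_force: 0.0
```

>>> servo_tool(plan=[[0.091,0.005,0.006,0,1],[0.091,0.005,0.006,0,1],[0.091,0.005,0.006,0,1],[0.089,0.004,0.006,0,1],[0,0,0,0,1]])

```text
clock: 3.1
tool_pos: [0.4455, 0.1501, 0.2043]
tool_rot: [-1.939, -2.47, -0.002]
ft_force: [-0.0, -0.3, -0.0]
width: 0.0853
grip_force: 0.0
```

```bash
python3 go.py 0.4404 0.1895 0.0 13.3
```

```text
t 3.1 tcp [0.4455 0.1501 0.2043] ydir 13.74 tilt 0.0 w 0.0853 gf 0.0 F [-0.  -0.3 -0. ] q [ 0.33  0.12 -0.77  1.79  0.09  1.26 -0.22]
shift [0.078  0.0088 0.4088] rows 5.0 twist 0.007
```

>>> servo_tool(plan=[[0.078,0.009,0,0.007,1],[0,0,0.09,0,1],[0,0,0.09,0,1],[0,0,0.09,0,1],[0,0,0.08,0,1]])

```text
clock: 3.6
tool_pos: [0.4429, 0.1816, 0.0271]
tool_rot: [-1.961, -2.454, 0.002]
ft_force: [1.8, 0.2, -0.8]
width: 0.0852
grip_force: 0.0
```

```bash
python3 go.py 0.4404 0.1895 0.0 13.3
```

```text
t 3.6 tcp [0.4429 0.1816 0.0271] ydir 12.73 tilt 0.0 w 0.0852 gf 0.0 F [ 1.8  0.2 -0.8] q [ 0.17  0.38 -0.73  1.97  0.32  0.91 -0.5 ]
shift [ 0.0166 -0.0013  0.0542] rows 1.0 twist -0.01
```

>>> servo_tool(plan=[[0.017,-0.001,0.027,-0.01,1],[0,0,0.027,0,1],[0,0,0,0,1]])

```text
clock: 3.9
tool_pos: [0.4409, 0.1909, 0.002]
tool_rot: [-1.947, -2.465, 0.001]
ft_force: [-0.4, -0.3, -0.2]
width: 0.0851
grip_force: 0.0
```

>>> servo_tool(plan=[[0,0,0,0,0],[0,0,0,0,0],[0,0,0,0,0],[0,0,0,0,0],[0,0,0,0,0]])

```text
clock: 4.4
tool_pos: [0.4425, 0.191, 0.0046]
tool_rot: [1.947, 2.462, 0.004]
ft_force: [-3.4, -1.1, 11.1]
width: 0.0585
grip_force: 61.6
```

```bash
python3 go.py 0.5774 -0.1878 0.1 13.3
```

```text
t 4.4 tcp [0.4425 0.191  0.0046] ydir 13.32 tilt 0.0 w 0.0585 gf 61.6 F [-3.4 -1.1 11.1] q [ 0.13  0.42 -0.71  1.98  0.36  0.86 -0.54]
shift [-0.7995  0.0886 -0.1901] rows 9.0 twist 0.0
```

The width reads 58.5 mm where I expected 63, with some upward force. I'll take fresh views before trusting this object or the grip.

```bash
python3 - <<'E'
from h import *
p,K,W=grab("scene"); np.savez("scene1.npz",p=p,K=K,W=W); q,K,W=grab("top"); np.savez("top1.npz",p=q,K=K,W=W)
a=cv2.resize(np.ascontiguousarray(p[90:260,180:500]),(800,425),interpolation=cv2.INTER_CUBIC)
b=cv2.resize(np.ascontiguousarray(q[190:240,150:220]),(245,175)); c=cv2.resize(np.ascontiguousarray(p[140:200,205:285]),(233,175),interpolation=cv2.INTER_CUBIC);d=cv2.resize(np.ascontiguousarray(p[100:180,440:560]),(262,175))
I=np.zeros((600,800,3),np.uint8);I[:425]=a;I[425:,:740]=np.hstack([b,c,d]);cv2.imwrite("pics/c3.png",I[:,:,::-1])
E
```

```text
(no output)
```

View pics/c3.png

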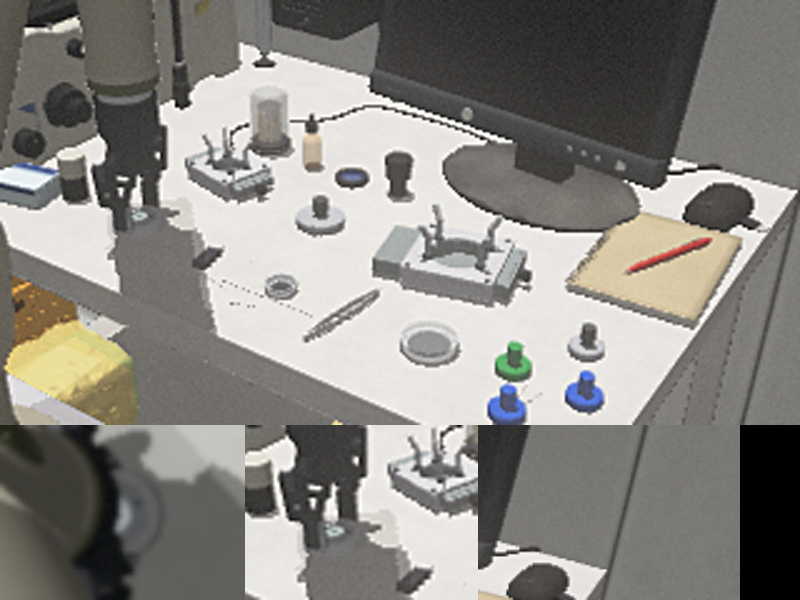

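The only other round things are already ruled out, and the glass window and cross show on the held puck, so it's the focus disc. Lifting a little to check the grip.

>>> servo_tool(plan=[[0,0,-0.02,0,0],[0,0,-0.03,0,0],[0,0,-0.1,0,0],[0,0,-0.1,0,0],[0,0,0,0,0]])

```text
clock: 5.0
tool_pos: [0.4448, 0.1931, 0.1352]
tool_rot: [1.943, 2.46, 0.016]
ft_force: [0.7, -0.0, -1.9]
width: 0.0586
grip_force: 65.1
```

```bash
python3 go.py 0.5774 -0.1878 0.13 13.3;python3 - <<'E'
from h import *
p,K,W=grab("scene"); np.savez("scene2.npz",p=p,K=K,W=W)
from h import *
s=env.get_state()['tool_pos']; u,v=proj(K,W,s).astype(int); print(u,v)
a=cv2.resize(np.ascontiguousarray(p[v-40:v+40,u-50:u+50]),(800,640)[:2],interpolation=cv2.INTER_CUBIC)[:600]
cv2.imwrite("pics/c4.png",a[:,:,::-1])
E
```

```text
t 5.0 tcp [0.4448 0.1931 0.1352] ydir 13.38 tilt 0.0001 w 0.0586 gf 65.1 F [ 0.7 -0.  -1.9] q [ 0.24  0.23 -0.8   1.86  0.19  1.11 -0.4 ]
shift [-0.8026  0.0816  0.0109] rows 9.0 twist 0.001
230 141
```

View pics/c4.png

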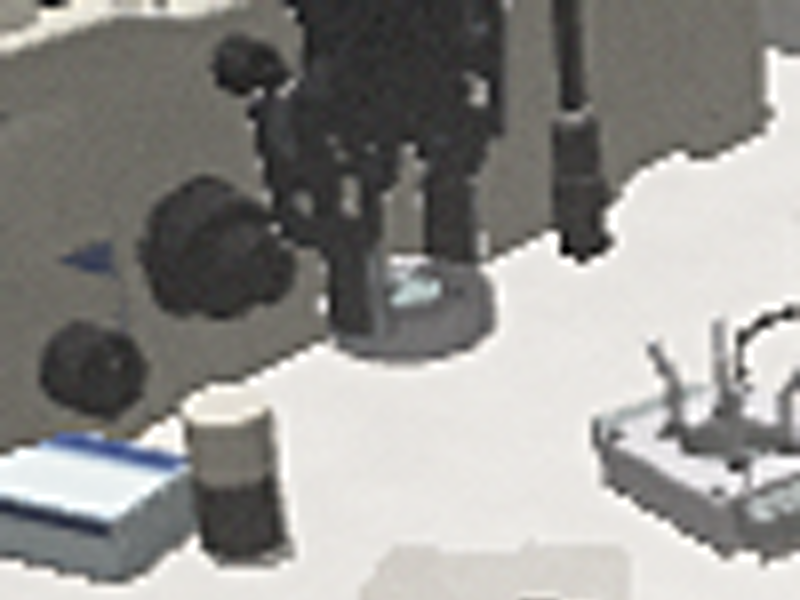

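Held level with the grip firm. Moving above the wide feeder.

>>> servo_tool(plan=[[-0.08,0.008,0,0,0],[-0.08,0.008,0,0,0],[-0.08,0.008,0,0,0],[-0.08,0.008,0,0,0],[-0.08,0.008,0,0,0]])

```text
clock: 5.55
tool_pos: [0.5065, -0.0011, 0.1274]
tool_rot: [-1.948, -2.464, 0.001]
ft_force: [0.7, 0.4, -1.1]
width: 0.059
grip_force: 65.1
```

>>> servo_tool(plan=[[-0.08,0.008,0,0,0],[-0.08,0.008,0,0,0],[-0.08,0.008,0,0,0],[-0.08,0.008,0,0,0],[-0.08,0.008,0,0,0]])

```text
clock: 6.05
tool_pos: [0.572, -0.191, 0.1271]
tool_rot: [-1.948, -2.464, 0.0]
ft_force: [0.7, 0.3, -1.1]
width: 0.059
grip_force: 65.1
```

>>> servo_tool(plan=[[0,0,0,0,0],[0,0,0,0,0]])

```text
clock: 6.25
tool_pos: [0.5716, -0.1904, 0.1266]
tool_rot: [-1.95, -2.461, 0.0]
ft_force: [-0.2, 1.0, -1.5]
width: 0.0588
grip_force: 65.0
```

```bash
python3 go.py 0.5774 -0.1878 0.085 13.3
```

```text
t 6.25 tcp [ 0.5716 -0.1904  0.1266] ydir 13.2 tilt 0.0 w 0.0588 gf 65.0 F [-0.2  1.  -1.5] q [ 0.68  0.47 -0.56  1.56  0.26  1.2   0.31]
shift [0.0024 0.0126 0.0831] rows 1.0 twist -0.002
```

>>> servo_tool(plan=[[0.002,0.0126,0.04,0,0],[0,0,0.04,0,0],[0,0,0,0,0]])

```text
clock: 6.55
tool_pos: [0.576, -0.1847, 0.0846]
tool_rot: [-1.942, -2.462, 0.002]
ft_force: [-0.4, -0.1, -0.7]
width: 0.0589
grip_force: 65.0
```

```bash
python3 go.py 0.5774 -0.1878 0.085 13.3; cat > ov.py <<'E'
# overlay: held disc outline expected from TCP (red), throat rim where measured (green)
import sys; from h import *
out,D,zo,F,Fz,FD=sys.argv[1],float(sys.argv[2]),float(sys.argv[3]),eval(sys.argv[4]),float(sys.argv[5]),float(sys.argv[6])
p,K,W=grab("scene"); t=env.get_state()['tool_pos']; S=8
u,v=proj(K,W,[F[0],F[1],Fz+.03]).astype(int); x,y=u-50,v-37
I=cv2.resize(np.ascontiguousarray(p[y:y+75,x:x+100]),None,fx=S,fy=S,interpolation=cv2.INTER_CUBIC)[:,:,::-1].copy()
def ring(c,z,d,col):
    a=np.linspace(0,6.2832,60); q=[((proj(K,W,[c[0]+d/2*np.cos(k),c[1]+d/2*np.sin(k),z])-[x,y]+.5)*S).astype(int) for k in a]
    cv2.polylines(I,[np.array(q)],True,col,1)
ring(t,t[2]+zo,D,(0,0,255)); ring(F,Fz,FD,(0,255,0)); cv2.imwrite(out,I)
E
python3 ov.py pics/o1.png .063 -.004 "(.5774,-.1878)" .0275 .068
```

```text
t 6.55 tcp [ 0.576  -0.1847  0.0846] ydir 13.48 tilt 0.0 w 0.0589 gf 65.0 F [-0.4 -0.1 -0.7] q [ 0.66  0.51 -0.55  1.59  0.28  1.12  0.29]
shift [-0.0066  0.0013 -0.0008] rows 1.0 twist 0.003
```

View pics/o1.png

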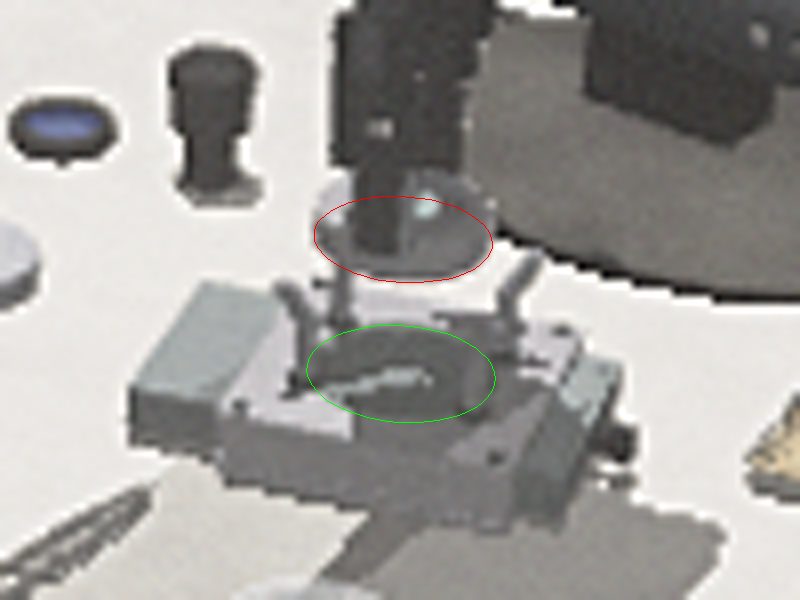

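The disc sits on its predicted outline, at x 313–494 px, directly above the throat. The two cameras put the column about 3 mm apart, so I'll use the midpoint (0.576,-0.189) and come down watching the force.

>>> servo_tool(plan=[[-0.0084,-0.002,0,0,0],[0,0,0.02,0,0],[0,0,0.02,0,0],[0,0,0,0,0]])

```text
clock: 7.0
tool_pos: [0.577, -0.1912, 0.0656]
tool_rot: [-1.947, -2.462, 0.001]
ft_force: [0.1, -0.5, -1.0]
width: 0.0587
grip_force: 65.0
```

>>> servo_tool(plan=[[0,0,0.015,0,0],[0,0,0.01,0,0],[0,0,0.01,0,0],[0,0,0,0,0]])

```text
clock: 7.4
tool_pos: [0.5776, -0.1911, 0.0489]
tool_rot: [-1.948, -2.463, 0.001]
ft_force: [-0.2, 0.9, -1.0]
width: 0.0583
grip_force: 65.0
```

```bash
python3 go.py 0.576 -0.189 0.032 13.3; python3 ov.py pics/o2.png .063 -.004 "(.576,-.189)" .0275 .068
```

```text
t 7.4 tcp [ 0.5776 -0.1911  0.0489] ydir 13.34 tilt 0.0 w 0.0583 gf 65.0 F [-0.2  0.9 -1. ] q [ 0.66  0.56 -0.53  1.61  0.31  1.06  0.27]
shift [ 0.0049 -0.0022  0.0337] rows 1.0 twist 0.001
```

View pics/o2.png

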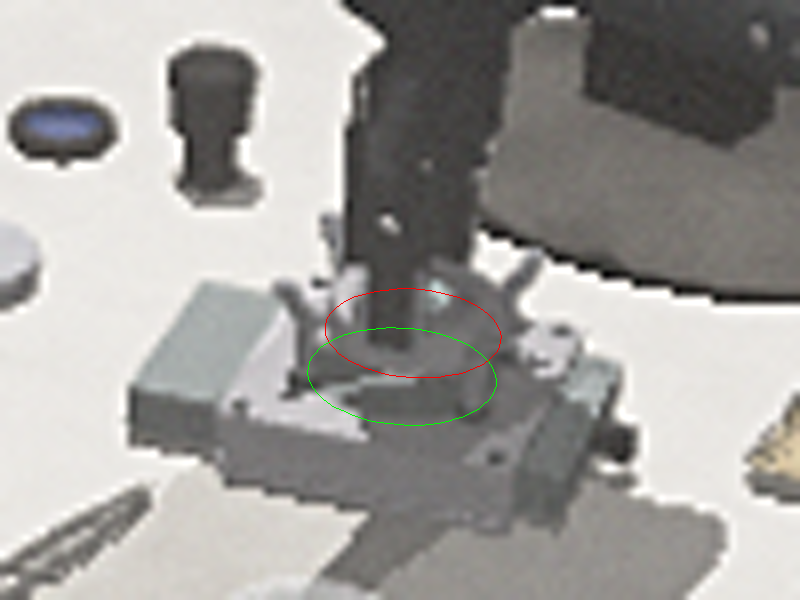

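Disc is between the rods with no side force, about 1 px (2–3 mm) to the right of the axis. I'll correct that and lower it.

>>> servo_tool(plan=[[0.004,-0.002,0,0,0],[0,0,0.012,0,0],[0,0,0.012,0,0],[0,0,0.008,0,0],[0,0,0,0,0]])

```text
clock: 7.95
tool_pos: [0.5761, -0.1895, 0.0328]
tool_rot: [-1.947, -2.463, 0.001]
ft_force: [0.2, -0.2, -0.3]
width: 0.0588
grip_force: 65.0
```

```bash
python3 go.py 0.5765 -0.1895 0.030 13.3
```

```text
t 7.95 tcp [ 0.5761 -0.1895  0.0328] ydir 13.34 tilt 0.0 w 0.0588 gf 65.0 F [ 0.2 -0.2 -0.3] q [ 0.65  0.57 -0.52  1.63  0.32  1.03  0.26]
shift [-0.0002  0.0007  0.0056] rows 1.0 twist 0.001
```

>>> servo_tool(plan=[[0,0,0.006,0,0],[0,0,0,0,0]])

```text
clock: 8.15
tool_pos: [0.5766, -0.1896, 0.0305]
tool_rot: [-1.948, -2.464, 0.0]
ft_force: [0.4, 0.4, -1.1]
width: 0.0587
grip_force: 65.0
```

>>> servo_tool(plan=[[0,0,0.004,0,0],[0,0,0,0,0]])

```text
clock: 8.35
tool_pos: [0.5767, -0.1896, 0.0287]
tool_rot: [-1.948, -2.464, 0.0]
ft_force: [1.1, -1.1, -1.3]
width: 0.0583
grip_force: 65.0
```

>>> servo_tool(plan=[[0,0,0.004,0,0],[0,0,0,0,0]])

```text
clock: 8.55
tool_pos: [0.5767, -0.1895, 0.0266]
tool_rot: [-1.948, -2.464, 0.0]
ft_force: [-0.5, 0.2, -1.4]
width: 0.0588
grip_force: 65.0
```

No contact and the disc is inside the throat, so (0.5767,-0.1895) is confirmed as the axis. Releasing.

>>> servo_tool(plan=[[0,0,0,0,1],[0,0,0,0,1],[0,0,0,0,1],[0,0,0,0,1],[0,0,0,0,1]])

```text
clock: 9.05
tool_pos: [0.5768, -0.1896, 0.0269]
tool_rot: [1.948, 2.464, 0.0]
ft_force: [-0.6, -0.9, 0.7]
width: 0.0854
grip_force: 0.0
```

>>> servo_tool(plan=[[0,0,-0.05,0,1],[0,0,-0.1,0,1],[0,0,-0.1,0,1],[0,0,-0.1,0,1],[0,0,0,0,1]])

```text
clock: 9.55
tool_pos: [0.5805, -0.1898, 0.2103]
tool_rot: [1.941, 2.455, 0.007]
ft_force: [1.0, 0.7, -0.3]
width: 0.0855
grip_force: 0.0
```

```bash
python3 - <<'E'
from h import *
# membrane / knob positions by dark blobs, top0 & scene0
for nm in("top0","scene0"):
    a=np.load(nm+".npz");g=cv2.cvtColor(a['p'],cv2.COLOR_RGB2GRAY);K,W=a['K'],a['W']
    for n,P,z,r in(("d60",(.4314,-.2345),.005,16),("d35",(.4293,-.0428),.004,9)):
        u,v=proj(K,W,[*P,z]).astype(int); S=8
        c=cv2.resize(np.ascontiguousarray(g[v-r:v+r,u-r:u+r]),None,fx=S,fy=S,interpolation=cv2.INTER_CUBIC)
        t,m=cv2.threshold(c,0,255,cv2.THRESH_BINARY_INV|cv2.THRESH_OTSU)
        cs,_=cv2.findContours(m,cv2.RETR_EXTERNAL,cv2.CHAIN_APPROX_NONE);k=max(cs,key=cv2.contourArea)
        (x,y),ax,_=cv2.fitEllipse(k); print(nm,n,ray(K,W,(x+.5)/S-.5+u-r,(y+.5)/S-.5+v-r,z).round(4),np.round(ax,1))
E
python3 go.py 0.432 -0.234 0.15 13.3
```

```text
top0 d60 [ 0.4325 -0.2356  0.005 ] [155.  155.4]
top0 d35 [ 0.4308 -0.0413  0.004 ] [78.  78.5]
scene0 d60 [ 0.4248 -0.2419  0.005 ] [113.9 182.4]
scene0 d35 [ 0.4315 -0.0424  0.004 ] [ 86.2 104.3]
t 9.55 tcp [ 0.5805 -0.1898  0.2103] ydir 13.35 tilt 0.0001 w 0.0855 gf 0.0 F [ 1.   0.7 -0.3] q [ 0.69  0.41 -0.57  1.44  0.23  1.35  0.33]
shift [-0.0165 -0.3108  0.1173] rows 4.0 twist 0.001
```

>>> servo_tool(plan=[[-0.005,-0.08,0.04,0,1],[-0.005,-0.08,0.04,0,1],[-0.005,-0.08,0.04,0,1],[-0.005,-0.07,0,0,1],[0,0,0,0,1]])

```text
clock: 10.05
tool_pos: [0.4233, -0.2374, 0.1406]
tool_rot: [-1.954, -2.457, 0.005]
ft_force: [0.2, 0.7, -0.7]
width: 0.0854
grip_force: 0.0
```

```bash
python3 go.py 0.432 -0.2365 0.003 13.3; python3 - <<'E'
from h import *
p,K,W=grab("top"); q,K2,W2=grab("scene")
u,v=proj(K,W,[.5767,-.1895,.023]).astype(int); a=cv2.resize(np.ascontiguousarray(p[v-30:v+30,u-30:u+30]),(400,400),interpolation=cv2.INTER_CUBIC)
u,v=proj(K2,W2,[.5767,-.1895,.023]).astype(int); b=cv2.resize(np.ascontiguousarray(q[v-30:v+30,u-30:u+30]),(400,400),interpolation=cv2.INTER_CUBIC)
cv2.imwrite("pics/c5.png",np.hstack([a,b])[:,:,::-1])
E
```

```text
t 10.05 tcp [ 0.4233 -0.2374  0.1406] ydir 13.02 tilt 0.0 w 0.0854 gf 0.0 F [ 0.2  0.7 -0.7] q [ 0.94  0.2  -0.55  1.85  0.12  1.13  0.57]
shift [-0.0023  0.0185  0.2752] rows 3.0 twist -0.005
```

View pics/c5.png

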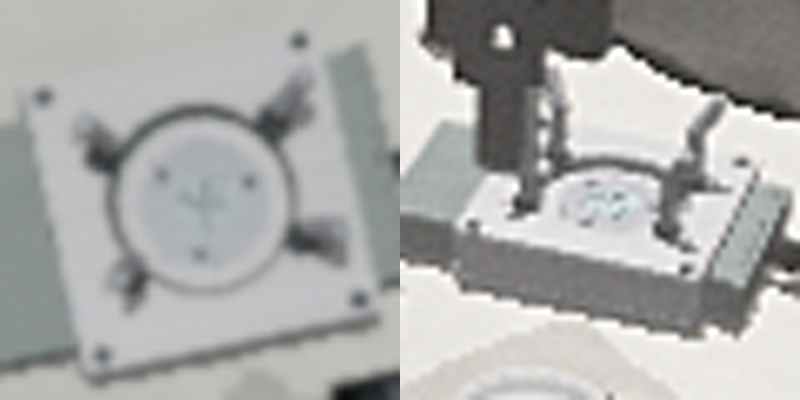

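The disc lies flat and centred in the throat, with its cross at (205,202) in the left crop. Large dish next.

>>> servo_tool(plan=[[-0.002,0.0185,0,0,1],[0,0,0.09,0,1],[0,0,0.09,0,1],[0,0,0.05,0,1],[0,0,0,0,1]])

```text
clock: 10.65
tool_pos: [0.4368, -0.2314, 0.0234]
tool_rot: [-1.941, -2.462, -0.001]
ft_force: [-0.5, -0.0, 1.4]
width: 0.0857
grip_force: 0.0
```

```bash
python3 go.py 0.432 -0.2365 0.004 13.3
```

```text
t 10.65 tcp [ 0.4368 -0.2314  0.0234] ydir 13.48 tilt 0.0 w 0.0857 gf 0.0 F [-0.5 -0.   1.4] q [ 0.87  0.38 -0.53  1.94  0.24  0.9   0.46]
shift [-0.0079 -0.0117  0.0388] rows 1.0 twist 0.003
```

>>> servo_tool(plan=[[-0.008,-0.0115,0,0,1],[0,0,0.02,0,1],[0,0,0.018,0,1],[0,0,0,0,1]])

```text
clock: 11.05
tool_pos: [0.4325, -0.2391, 0.0073]
tool_rot: [-1.948, -2.464, 0.0]
ft_force: [-0.2, -0.3, -0.6]
width: 0.0853
grip_force: 0.0
```

>>> servo_tool(plan=[[0,0,0,0,0],[0,0,0,0,0],[0,0,0,0,0],[0,0,0,0,0],[0,0,0,0,0]])

```text
clock: 11.55
tool_pos: [0.4333, -0.2393, 0.0092]
tool_rot: [1.948, 2.464, -0.001]
ft_force: [-4.4, 1.6, 12.4]
width: 0.0581
grip_force: 61.2
```

>>> servo_tool(plan=[[0,0,-0.02,0,0],[0,0,-0.08,0,0],[0,0,-0.08,0,0],[0,0,-0.06,0,0],[0,0,0,0,0]])

```text
clock: 12.05
tool_pos: [0.4357, -0.2402, 0.133]
tool_rot: [1.943, 2.458, 0.001]
ft_force: [-0.0, -0.1, -0.1]
width: 0.0572
grip_force: 63.7
```

```bash
python3 go.py 0.5767 -0.1895 0.12 13.3
```

```text
t 12.05 tcp [ 0.4357 -0.2402  0.133 ] ydir 13.35 tilt 0.0 w 0.0572 gf 63.7 F [-0.  -0.1 -0.1] q [ 0.94  0.22 -0.56  1.84  0.14  1.11  0.56]
shift [0.0337 0.2977 0.0277] rows 4.0 twist 0.001
```

>>> servo_tool(plan=[[0.008,0.075,0,0,0],[0.008,0.075,0,0,0],[0.007,0.075,0,0,0],[0.006,0.075,0,0,0],[0,0,0,0,0]])

```text
clock: 12.55
tool_pos: [0.579, -0.1863, 0.1272]
tool_rot: [-1.942, -2.469, -0.006]
ft_force: [0.4, 0.8, -0.3]
width: 0.057
grip_force: 63.8
```

```bash
python3 go.py 0.5778 -0.192 0.075 13.3
```

```text
t 12.55 tcp [ 0.579  -0.1863  0.1272] ydir 13.64 tilt 0.0 w 0.057 gf 63.8 F [ 0.4  0.8 -0.3] q [ 0.69  0.48 -0.58  1.54  0.27  1.2   0.3 ]
shift [-0.0109 -0.0053  0.1043] rows 2.0 twist 0.006
```

>>> servo_tool(plan=[[-0.011,-0.005,0,0.005,0],[0,0,0.05,0,0],[0,0,0.05,0,0],[0,0,0,0,0]])

```text
clock: 12.95
tool_pos: [0.5705, -0.1976, 0.0744]
tool_rot: [-1.954, -2.452, 0.005]
ft_force: [-0.5, 0.7, -0.2]
width: 0.057
grip_force: 63.9
```

```bash
python3 go.py 0.5778 -0.192 0.055 13.3;  python3 ov.py pics/o3.png .063 -.0085 "(.5767,-.1895)" .0275 .068
```

```text
t 12.95 tcp [ 0.5705 -0.1976  0.0744] ydir 12.91 tilt 0.0 w 0.057 gf 63.9 F [-0.5  0.7 -0.2] q [ 0.69  0.53 -0.55  1.6   0.3   1.11  0.29]
shift [0.0076 0.017  0.0386] rows 1.0 twist -0.006
```

View pics/o3.png

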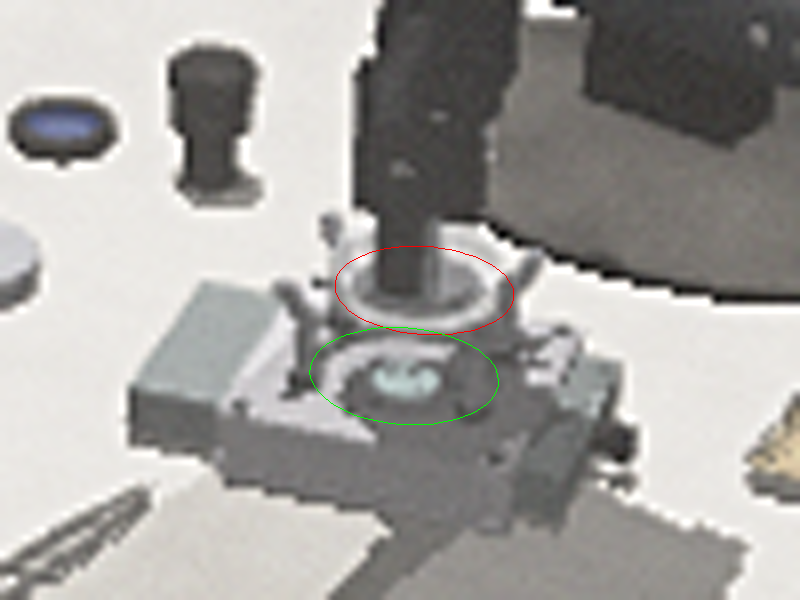

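>>> servo_tool(plan=[[0,0,0,0,0],[0,0,0,0,0]])

```text
clock: 13.2
tool_pos: [0.5749, -0.197, 0.0796]
tool_rot: [1.954, 2.457, 0.001]
ft_force: [0.7, 1.0, -0.1]
width: 0.0571
grip_force: 64.0
```

```bash
python3 go.py 0.5778 -0.191 0.075 13.3
```

```text
t 13.2 tcp [ 0.5749 -0.197   0.0796] ydir 13.0 tilt 0.0 w 0.0571 gf 64.0 F [ 0.7  1.  -0.1] q [ 0.69  0.52 -0.55  1.59  0.3   1.11  0.29]
shift [0.0103 0.0082 0.0092] rows 1.0 twist -0.005
```

>>> servo_tool(plan=[[0.01,0.008,0,-0.005,0],[0,0,0,0,0],[0,0,0,0,0],[0,0,0,0,0]])

```text
clock: 13.6
tool_pos: [0.5771, -0.1905, 0.078]
tool_rot: [1.948, 2.464, 0.0]
ft_force: [0.7, -0.3, -0.5]
width: 0.0571
grip_force: 64.0
```

```bash
python3 go.py 0.5778 -0.191 0.05 13.3
```

```text
t 13.6 tcp [ 0.5771 -0.1905  0.078 ] ydir 13.35 tilt 0.0 w 0.0571 gf 64.0 F [ 0.7 -0.3 -0.5] q [ 0.68  0.53 -0.56  1.59  0.3   1.11  0.28]
shift [-0.0012  0.0011  0.056 ] rows 1.0 twist 0.001
```

>>> servo_tool(plan=[[-0.002,0.001,0.018,0,0],[0,0,0.02,0,0],[0,0,0.018,0,0],[0,0,0,0,0],[0,0,0,0,0]])

```text
clock: 14.1
tool_pos: [0.5774, -0.1913, 0.0492]
tool_rot: [-1.948, -2.464, 0.0]
ft_force: [0.3, 0.7, 0.5]
width: 0.0571
grip_force: 64.0
```

>>> servo_tool(plan=[[0,0,0.01,0,0],[0,0,0.01,0,0],[0,0,0.006,0,0],[0,0,0,0,0],[0,0,0,0,0]])

```text
clock: 14.6
tool_pos: [0.5778, -0.1914, 0.0368]
tool_rot: [-1.948, -2.464, -0.0]
ft_force: [-0.6, -1.2, -0.4]
width: 0.0575
grip_force: 64.0
```

>>> servo_tool(plan=[[0,0,0.007,0,0],[0,0,0,0,0]])

```text
clock: 14.8
tool_pos: [0.5779, -0.1915, 0.0332]
tool_rot: [1.948, 2.464, 0.0]
ft_force: [0.8, 0.3, -0.4]
width: 0.0573
grip_force: 65.9
```

>>> servo_tool(plan=[[0,0,0,0,1],[0,0,0,0,1],[0,0,0,0,1],[0,0,0,0,1],[0,0,0,0,1]])

```text
clock: 15.3
tool_pos: [0.5778, -0.1914, 0.0333]
tool_rot: [-1.948, -2.464, -0.0]
ft_force: [-0.4, -0.3, -1.3]
width: 0.0855
grip_force: 0.0
```

>>> servo_tool(plan=[[0,0,-0.05,0,1],[0,0,-0.1,0,1],[0,0,-0.1,0,1],[0,0,0,0,1],[0,0,0,0,1]])

```text
clock: 15.8
tool_pos: [0.5787, -0.1916, 0.16]
tool_rot: [1.946, 2.462, 0.001]
ft_force: [0.3, 0.6, -1.9]
width: 0.0852
grip_force: 0.0
```

```bash
python3 - <<'E'
from h import *
a=np.load("top0.npz");g=cv2.cvtColor(a['p'],cv2.COLOR_RGB2GRAY);K,W=a['K'],a['W']
for n,P,z,r in(("lwknob",(.5803,.0115),.036,7),("swknob",(.5199,-.3733),.032,6)):
    u,v=proj(K,W,[*P,z]).astype(int); S=8
    c=cv2.resize(np.ascontiguousarray(g[v-r:v+r,u-r:u+r]),None,fx=S,fy=S,interpolation=cv2.INTER_CUBIC)
    m=(c<95).astype(np.uint8)
    cs,_=cv2.findContours(m,cv2.RETR_EXTERNAL,cv2.CHAIN_APPROX_NONE);k=max(cs,key=cv2.contourArea)
    (x,y),rad=cv2.minEnclosingCircle(k);M=cv2.moments(k);mx,my=M['m10']/M['m00'],M['m01']/M['m00']
    for q in((x,y),(mx,my)):
      for zz in (z,z-.011): print(n,zz,ray(K,W,(q[0]+.5)/S-.5+u-r,(q[1]+.5)/S-.5+v-r,zz).round(4),round(rad/S,1))
E
python3 go.py 0.581 0.0105 0.15 13.3
```

```text
lwknob 0.036 [0.5787 0.008  0.036 ] 4.4
lwknob 0.024999999999999998 [0.5806 0.0091 0.025 ] 4.4
lwknob 0.036 [0.578  0.0088 0.036 ] 4.4
lwknob 0.024999999999999998 [0.58   0.0099 0.025 ] 4.4
swknob 0.032 [ 0.5192 -0.3717  0.032 ] 3.5
swknob 0.021 [ 0.5205 -0.3747  0.021 ] 3.5
swknob 0.032 [ 0.5187 -0.372   0.032 ] 3.5
swknob 0.021 [ 0.52  -0.375  0.021] 3.5
t 15.8 tcp [ 0.5787 -0.1916  0.16  ] ydir 13.33 tilt 0.0 w 0.0852 gf 0.0 F [ 0.3  0.6 -1.9] q [ 0.69  0.45 -0.58  1.5   0.25  1.26  0.32]
shift [0.3923 0.0977 0.0194] rows 5.0 twist 0.001
```

>>> servo_tool(plan=[[0.078,0.019,0,0,1],[0.078,0.019,0,0,1],[0.078,0.019,0,0,1],[0.078,0.019,0,0,1],[0.077,0.018,0,0,1]])

```text
clock: 16.3
tool_pos: [0.5774, 0.01, 0.1565]
tool_rot: [-1.947, -2.463, 0.003]
ft_force: [1.3, -0.8, -0.1]
width: 0.0856
grip_force: 0.0
```

>>> servo_tool(plan=[[0,0,0.08,0,1],[0,0,0.08,0,1],[0,0,0,0,1],[0,0,0,0,1],[0,0,0,0,1]])

```text
clock: 16.8
tool_pos: [0.5796, 0.0086, 0.08]
tool_rot: [1.948, 2.463, 0.002]
ft_force: [0.4, -0.2, 0.8]
width: 0.0854
grip_force: 0.0
```

```bash
python3 go.py 0.5795 0.0085 0.015 13.3; python3 - <<'E'
from h import *
p,K,W=grab("scene"); 
u,v=proj(K,W,[.5767,-.1895,.023]).astype(int); a=cv2.resize(np.ascontiguousarray(p[v-30:v+30,u-40:u+40]),(533,400),interpolation=cv2.INTER_CUBIC)
cv2.imwrite("pics/c6.png",a[:,:,::-1])
E
```

```text
t 16.8 tcp [0.5796 0.0086 0.08  ] ydir 13.31 tilt 0.0 w 0.0854 gf 0.0 F [ 0.4 -0.2  0.8] q [ 0.42  0.48 -0.63  1.67  0.31  1.09 -0.07]
shift [-0.0002 -0.0006  0.1299] rows 2.0 twist 0.0
```

View pics/c6.png

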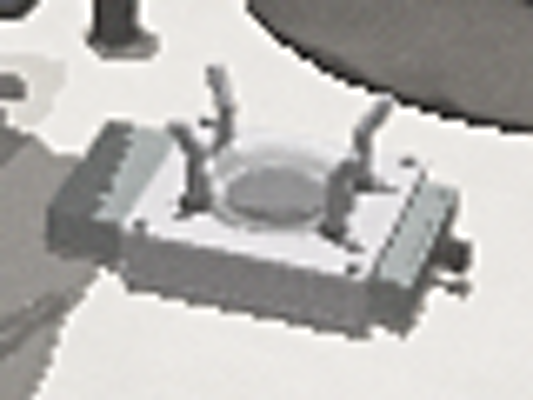

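The large dish sits level between the rods, a little above the deck. Now gripping the large weight by its knob.

>>> servo_tool(plan=[[0,0,0.07,0,1],[0,0,0.06,0,1],[0,0,0,0,1],[0,0,0,0,1],[0,0,0,0,1]])

```text
clock: 17.35
tool_pos: [0.5804, 0.0089, 0.0158]
tool_rot: [1.947, 2.462, 0.004]
ft_force: [-0.1, 0.7, 0.4]
width: 0.0854
grip_force: 0.0
```

>>> servo_tool(plan=[[0,0,0,0,0],[0,0,0,0,0],[0,0,0,0,0],[0,0,0,0,0],[0,0,0,0,0]])

```text
clock: 17.85
tool_pos: [0.579, 0.0087, 0.0139]
tool_rot: [1.948, 2.464, 0.001]
ft_force: [-0.6, 0.5, 1.5]
width: 0.0175
grip_force: 58.5
```

>>> servo_tool(plan=[[0,0,0,0,0],[0,0,0,0,0],[0,0,0,0,0]])

```text
clock: 18.15
tool_pos: [0.579, 0.0087, 0.0138]
tool_rot: [1.948, 2.464, 0.001]
ft_force: [-1.4, 0.2, 5.8]
width: 0.018
grip_force: 58.6
```

>>> servo_tool(plan=[[0,0,-0.03,0,0],[0,0,-0.08,0,0],[0,0,-0.08,0,0],[0,0,-0.05,0,0],[0,0,0,0,0]])

```text
clock: 18.65
tool_pos: [0.5808, 0.0093, 0.1381]
tool_rot: [1.945, 2.46, 0.007]
ft_force: [1.7, 0.1, -2.5]
width: 0.0179
grip_force: 59.2
```

>>> servo_tool(plan=[[-0.077,-0.019,0,0,0],[-0.077,-0.019,0,0,0],[-0.077,-0.019,0,0,0],[-0.077,-0.019,0,0,0],[-0.076,-0.019,0,0,0]])

```text
clock: 19.15
tool_pos: [0.5755, -0.1906, 0.1321]
tool_rot: [-1.947, -2.463, 0.001]
ft_force: [2.0, 0.1, -3.3]
width: 0.0175
grip_force: 59.1
```

>>> servo_tool(plan=[[0,0,0,0,0],[0,0,0,0,0],[0,0,0,0,0]])

```text
clock: 19.45
tool_pos: [0.5763, -0.1874, 0.1326]
tool_rot: [-1.945, -2.464, -0.001]
ft_force: [-0.2, 1.5, -3.7]
width: 0.0176
grip_force: 59.1
```

```bash
python3 go.py 0.577 -0.1895 0.075 13.3
```

```text
t 19.45 tcp [ 0.5763 -0.1874  0.1326] ydir 13.43 tilt 0.0 w 0.0176 gf 59.1 F [-0.2  1.5 -3.7] q [ 0.69  0.47 -0.58  1.54  0.27  1.21  0.3 ]
shift [-0.0045  0.0004  0.1152] rows 2.0 twist 0.002
```

Weight held (-3 N). Lowering to TCP z = 0.075, then on to about 0.054.

>>> servo_tool(plan=[[-0.0045,0,0.055,0,0],[0,0,0.05,0,0],[0,0,0,0,0],[0,0,0,0,0],[0,0,0,0,0]])

```text
clock: 19.95
tool_pos: [0.5783, -0.1905, 0.0825]
tool_rot: [1.946, 2.464, 0.002]
ft_force: [-0.9, 0.6, -1.8]
width: 0.0178
grip_force: 59.2
```

>>> servo_tool(plan=[[0,0,0.015,0,0],[0,0,0.015,0,0],[0,0,0.01,0,0],[0,0,0,0,0],[0,0,0,0,0]])

```text
clock: 20.45
tool_pos: [0.5771, -0.1912, 0.0606]
tool_rot: [-1.948, -2.464, -0.0]
ft_force: [0.2, -0.6, -2.7]
width: 0.0175
grip_force: 59.2
```

```bash
python3 go.py 0.577 -0.1895 0.053 13.3
```

```text
t 20.45 tcp [ 0.5771 -0.1912  0.0606] ydir 13.34 tilt 0.0 w 0.0175 gf 59.2 F [ 0.2 -0.6 -2.7] q [ 0.68  0.55 -0.56  1.61  0.32  1.08  0.27]
shift [0.0034 0.0006 0.0153] rows 1.0 twist 0.001
```

>>> servo_tool(plan=[[0.002,0,0.008,0,0],[0,0,0.005,0,0],[0,0,0,0,0],[0,0,0,0,0]])

```text
clock: 20.85
tool_pos: [0.5769, -0.1903, 0.0543]
tool_rot: [-1.948, -2.464, -0.0]
ft_force: [0.5, -0.3, -2.8]
width: 0.0179
grip_force: 59.2
```

>>> servo_tool(plan=[[0,0,0.003,0,0],[0,0,0,0,0],[0,0,0,0,0]])

```text
clock: 21.15
tool_pos: [0.577, -0.1903, 0.0528]
tool_rot: [-1.948, -2.464, -0.0]
ft_force: [-0.6, 0.4, -2.0]
width: 0.0177
grip_force: 59.2
```

>>> servo_tool(plan=[[0,0,0,0,1],[0,0,0,0,1],[0,0,0,0,1],[0,0,0,0,1],[0,0,0,0,1]])

```text
clock: 21.65
tool_pos: [0.5771, -0.1903, 0.0529]
tool_rot: [1.948, 2.464, 0.0]
ft_force: [-0.5, -0.2, -0.0]
width: 0.0852
grip_force: 0.0
```

>>> servo_tool(plan=[[0,0,-0.05,0,1],[0,0,-0.08,0,1],[0,0,-0.08,0,1],[0,0,0,0.11,1],[0,0,0,0.11,1]])

```text
clock: 22.15
tool_pos: [0.578, -0.1905, 0.1598]
tool_rot: [2.222, 2.217, 0.003]
ft_force: [0.4, 0.2, -0.8]
width: 0.0855
grip_force: 0.0
```

>>> servo_tool(plan=[[0,0,0,0.11,1],[0,0,0,0.105,1],[0,0,0,0,1],[0,0,0,0,1]])

```text
clock: 22.55
tool_pos: [0.577, -0.1902, 0.1578]
tool_rot: [2.451, 1.965, -0.0]
ft_force: [0.7, 0.2, 0.2]
width: 0.0854
grip_force: 0.0
```

```bash
python3 go.py 0.430 -0.0425 0.1 -12.8
```

```text
t 22.55 tcp [ 0.577  -0.1902  0.1578] ydir -12.56 tilt 0.0 w 0.0854 gf 0.0 F [0.7 0.2 0.2] q [ 0.64  0.44 -0.5   1.51  0.22  1.25 -0.11]
shift [ 0.2244 -0.3512  0.1157] rows 5.0 twist 0.004
```

>>> servo_tool(plan=[[0.045,-0.07,0,0.004,1],[0.045,-0.07,0,0,1],[0.045,-0.07,0.03,0,1],[0.045,-0.07,0.04,0,1],[0.044,-0.071,0.04,0,1]])

```text
clock: 23.05
tool_pos: [0.4301, -0.0408, 0.1025]
tool_rot: [2.455, 1.959, 0.001]
ft_force: [1.5, 0.3, 0.3]
width: 0.0852
grip_force: 0.0
```

>>> servo_tool(plan=[[0,0,0,0,0.7],[0,0,0,0,0.7],[0,0,0,0,0.7]])

```text
clock: 23.35
tool_pos: [0.4324, -0.0425, 0.1037]
tool_rot: [2.457, 1.956, 0.002]
ft_force: [0.4, 0.2, -0.1]
width: 0.0597
grip_force: 0.0
```

```bash
python3 go.py 0.430 -0.0425 0.006 -12.8
```

```text
t 23.35 tcp [ 0.4324 -0.0425  0.1037] ydir -12.97 tilt 0.0 w 0.0597 gf 0.0 F [ 0.4  0.2 -0.1] q [ 0.61  0.13 -0.62  2.01  0.09  1.02 -0.28]
shift [-0.0011 -0.0051  0.1953] rows 2.0 twist -0.003
```

>>> servo_tool(plan=[[-0.001,-0.005,0.07,-0.003,0.7],[0,0,0.07,0,0.7],[0,0,0.055,0,0.7],[0,0,0,0,0.7],[0,0,0,0,0.7]])

```text
clock: 23.85
tool_pos: [0.4295, -0.042, 0.0059]
tool_rot: [-2.455, -1.959, -0.001]
ft_force: [-0.1, 0.2, 0.4]
width: 0.06
grip_force: 0.0
```

```bash
python3 go.py 0.430 -0.0425 0.006 -12.8
```

```text
t 23.85 tcp [ 0.4295 -0.042   0.0059] ydir -12.84 tilt 0.0 w 0.06 gf 0.0 F [-0.1  0.2  0.4] q [ 0.55  0.29 -0.59  2.11  0.22  0.8  -0.39]
shift [-0.0008  0.0012 -0.0001] rows 1.0 twist -0.001
```

>>> servo_tool(plan=[[0,0,0,0,0],[0,0,0,0,0],[0,0,0,0,0],[0,0,0,0,0],[0,0,0,0,0]])

```text
clock: 24.35
tool_pos: [0.4303, -0.0421, 0.0075]
tool_rot: [2.453, 1.957, 0.003]
ft_force: [-3.2, -0.4, 9.9]
width: 0.035
grip_force: 58.8
```

>>> servo_tool(plan=[[0,0,-0.02,0,0],[0,0,-0.07,0,0],[0,0,-0.08,0,0],[0,0,-0.06,0,0],[0,0,0,0,0]])

```text
clock: 24.85
tool_pos: [0.4317, -0.0419, 0.1258]
tool_rot: [2.449, 1.955, 0.009]
ft_force: [0.0, 0.6, -0.1]
width: 0.0349
grip_force: 60.0
```

>>> servo_tool(plan=[[0,0,0,0,0],[0,0,0,0,0]])

```text
clock: 25.05
tool_pos: [0.428, -0.0418, 0.1201]
tool_rot: [-2.456, -1.959, 0.001]
ft_force: [0.0, -0.1, 0.0]
width: 0.035
grip_force: 60.0
```

```bash
python3 go.py 0.604 0.177 0.12 -12.8
```

```text
t 25.05 tcp [ 0.428  -0.0418  0.1201] ydir -12.83 tilt 0.0 w 0.035 gf 60.0 F [ 0.  -0.1  0. ] q [ 0.63  0.1  -0.63  2.    0.07  1.06 -0.26]
shift [ 0.5049  0.246  -0.    ] rows 6.0 twist -0.0
```

>>> servo_tool(plan=[[0.084,0.041,0,0,0],[0.084,0.041,0,0,0],[0.084,0.041,0,0,0],[0.084,0.041,0,0,0],[0.084,0.041,0,0,0]])

```text
clock: 25.55
tool_pos: [0.5753, 0.1414, 0.1187]
tool_rot: [-2.455, -1.958, 0.004]
ft_force: [0.7, -0.3, 0.1]
width: 0.035
grip_force: 60.0
```

>>> servo_tool(plan=[[0.084,0.041,0,0,0],[0,0,0,0,0],[0,0,0,0,0],[0,0,0,0,0]])

```text
clock: 25.95
tool_pos: [0.6036, 0.1755, 0.1193]
tool_rot: [-2.456, -1.959, 0.004]
ft_force: [0.1, -0.2, -0.0]
width: 0.0351
grip_force: 60.0
```

```bash
python3 go.py 0.604 0.177 0.075 -12.8
```

```text
t 25.95 tcp [0.6036 0.1755 0.1193] ydir -12.86 tilt 0.0 w 0.0351 gf 60.0 F [ 0.1 -0.2 -0. ] q [ 0.13  0.55 -0.67  1.48  0.35  1.23 -0.8 ]
shift [0.0033 0.0002 0.0885] rows 1.0 twist -0.001
```

>>> servo_tool(plan=[[0.003,0,0.05,0,0],[0,0,0.04,0,0],[0,0,0,0,0],[0,0,0,0,0],[0,0,0,0,0]])

```text
clock: 26.45
tool_pos: [0.6054, 0.1777, 0.077]
tool_rot: [2.456, 1.958, 0.003]
ft_force: [0.1, -0.9, 0.1]
width: 0.0348
grip_force: 60.0
```

```bash
python3 go.py 0.604 0.177 0.05 -12.8; python3 ov.py pics/o4.png .039 -.001 "(.6047,.1783)" .0235 .044
```

```text
t 26.45 tcp [0.6054 0.1777 0.077 ] ydir -12.88 tilt 0.0 w 0.0348 gf 60.0 F [ 0.1 -0.9  0.1] q [ 0.12  0.6  -0.65  1.52  0.38  1.15 -0.83]
shift [-0.002  -0.0025  0.054 ] rows 1.0 twist -0.001
```

View pics/o4.png

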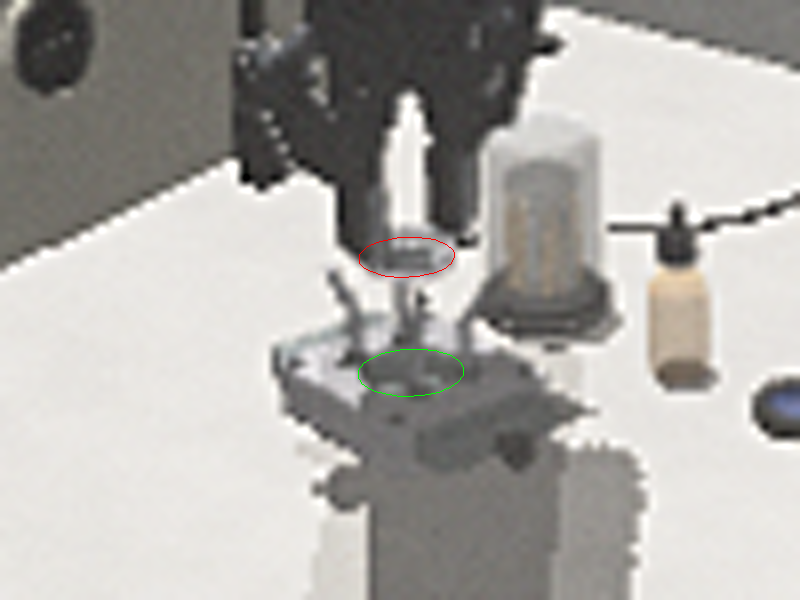

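The dish is level in the fingers at about (407,255), above the narrow throat at (411,372). Lowering in stages.

>>> servo_tool(plan=[[-0.001,-0.002,0.02,0,0],[0,0,0.02,0,0],[0,0,0.02,0,0],[0,0,0,0,0],[0,0,0,0,0]])

```text
clock: 27.0
tool_pos: [0.6032, 0.1779, 0.0448]
tool_rot: [-2.455, -1.959, 0.002]
ft_force: [-0.5, 1.0, -0.0]
width: 0.0351
grip_force: 60.0
```

>>> servo_tool(plan=[[0,0,0.012,0,0],[0,0,0.01,0,0],[0,0,0,0,0],[0,0,0,0,0]])

```text
clock: 27.4
tool_pos: [0.6035, 0.1778, 0.0342]
tool_rot: [-2.455, -1.959, 0.0]
ft_force: [0.2, -0.2, 0.5]
width: 0.0349
grip_force: 60.0
```

```bash
python3 go.py 0.604 0.177 0.027 -12.8
```

```text
t 27.4 tcp [0.6035 0.1778 0.0342] ydir -12.82 tilt 0.0 w 0.0349 gf 60.0 F [ 0.2 -0.2  0.5] q [ 0.11  0.64 -0.63  1.56  0.41  1.08 -0.85]
shift [-0.0014  0.0014  0.0144] rows 1.0 twist -0.0
```

>>> servo_tool(plan=[[0,0,0.008,0,0],[0,0,0,0,0],[0,0,0,0,0]])

```text
clock: 27.7
tool_pos: [0.6035, 0.1779, 0.0303]
tool_rot: [-2.455, -1.959, 0.0]
ft_force: [0.4, -0.5, -1.4]
width: 0.0349
grip_force: 60.0
```

>>> servo_tool(plan=[[0,0,0.006,0,0],[0,0,0,0,0],[0,0,0,0,0]])

```text
clock: 28.0
tool_pos: [0.6035, 0.1779, 0.0273]
tool_rot: [-2.455, -1.959, 0.0]
ft_force: [-1.1, 1.1, -0.1]
width: 0.0352
grip_force: 60.0
```

>>> servo_tool(plan=[[0,0,0,0,1],[0,0,0,0,1],[0,0,0,0,1],[0,0,0,0,1],[0,0,0,0,1]])

```text
clock: 28.5
tool_pos: [0.6036, 0.1779, 0.0274]
tool_rot: [-2.456, -1.96, -0.0]
ft_force: [-0.5, 0.1, -0.4]
width: 0.0853
grip_force: 0.0
```

>>> servo_tool(plan=[[0,0,-0.05,0,1],[0,0,-0.1,0,1],[0,0,-0.1,0,1],[0,0,0,0,1],[0,0,0,0,1]])

```text
clock: 29.0
tool_pos: [0.6044, 0.1782, 0.154]
tool_rot: [2.454, 1.958, 0.005]
ft_force: [0.2, -0.4, -0.9]
width: 0.0854
grip_force: 0.0
```

```bash
python3 go.py 0.5195 -0.374 0.15 -12.8
```

```text
t 29.0 tcp [0.6044 0.1782 0.154 ] ydir -12.83 tilt 0.0 w 0.0854 gf 0.0 F [ 0.2 -0.4 -0.9] q [ 0.14  0.53 -0.68  1.44  0.34  1.29 -0.79]
shift [-1.1147  0.0795  0.0067] rows 12.0 twist -0.0
```

>>> servo_tool(plan=[[-0.08,0.006,0,0,0.6],[-0.08,0.006,0,0,0.6],[-0.08,0.006,0,0,0.6],[-0.08,0.006,0,0,0.6],[-0.08,0.006,0,0,0.6]])

```text
clock: 29.5
tool_pos: [0.5723, -0.0223, 0.1504]
tool_rot: [-2.454, -1.958, 0.003]
ft_force: [1.0, 0.3, -0.4]
width: 0.0513
grip_force: 0.0
```

>>> servo_tool(plan=[[-0.08,0.006,0,0,0.6],[-0.08,0.006,0,0,0.6],[-0.08,0.006,0,0,0.6],[-0.08,0.006,0,0,0.6],[-0.08,0.005,0,0,0.6]])

```text
clock: 30.0
tool_pos: [0.5421, -0.2202, 0.1505]
tool_rot: [-2.454, -1.958, 0.002]
ft_force: [-0.6, 0.1, -0.3]
width: 0.0516
grip_force: 0.0
```

>>> servo_tool(plan=[[-0.08,0.005,0,0,0.6],[-0.08,0.005,0,0,0.6],[-0.08,0.005,0,0,0.6],[-0.07,0.005,0,0,0.6],[0,0,0,0,0.6]])

```text
clock: 30.5
tool_pos: [0.5147, -0.3789, 0.1494]
tool_rot: [-2.463, -1.947, 0.007]
ft_force: [-0.3, -0.2, 0.9]
width: 0.0511
grip_force: 0.0
```

>>> servo_tool(plan=[[0,0,0,0,0.6],[0,0,0,0,0.6]])

```text
clock: 30.7
tool_pos: [0.519, -0.3704, 0.1511]
tool_rot: [-2.452, -1.96, -0.001]
ft_force: [-1.1, -0.2, 0.0]
width: 0.0517
grip_force: 0.0
```

```bash
python3 go.py 0.5195 -0.374 0.07 -12.8; python3 - <<'E'
from h import *
p,K,W=grab("top"); q,K2,W2=grab("scene"); o=[]
for P,im,k,w in(((.6035,.178,.02),p,K,W),((.6035,.178,.02),q,K2,W2),((.577,-.19,.04),q,K2,W2)):
    u,v=proj(k,w,P).astype(int); o.append(cv2.resize(np.ascontiguousarray(im[v-25:v+25,u-25:u+25]),(266,266),interpolation=cv2.INTER_CUBIC))
cv2.imwrite("pics/c7.png",np.hstack(o)[:,:,::-1])
E
```

```text
t 30.7 tcp [ 0.519  -0.3704  0.1511] ydir -12.73 tilt 0.0 w 0.0517 gf 0.0 F [-1.1 -0.2  0. ] q [ 0.93  0.51 -0.52  1.42  0.25  1.27  0.17]
shift [-0.0072  0.0027  0.1623] rows 2.0 twist 0.001
```

View pics/c7.png

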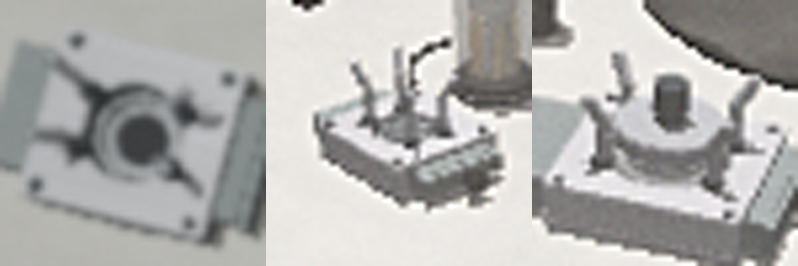

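The small dish is down in its throat, with its membrane at (140,138) in the left crop. The large weight stands level on the stack. Now the steel small weight.

>>> servo_tool(plan=[[-0.007,0.002,0.08,0,0.6],[0,0,0.08,0,0.6],[0,0,0,0,0.6],[0,0,0,0,0.6],[0,0,0,0,0.6]])

```text
clock: 31.3
tool_pos: [0.5208, -0.3758, 0.075]
tool_rot: [2.452, 1.959, 0.002]
ft_force: [0.3, -0.7, 0.0]
width: 0.0514
grip_force: 0.0
```

```bash
python3 go.py 0.5195 -0.374 0.0125 -12.8
```

```text
t 31.3 tcp [ 0.5208 -0.3758  0.075 ] ydir -12.77 tilt 0.0 w 0.0514 gf 0.0 F [ 0.3 -0.7  0. ] q [ 0.93  0.58 -0.5   1.5   0.29  1.13  0.15]
shift [ 0.003  -0.0038  0.125 ] rows 2.0 twist 0.0
```

>>> servo_tool(plan=[[0.003,-0.003,0.06,0,0.6],[0,0,0.065,0,0.6],[0,0,0,0,0.6],[0,0,0,0,0.6],[0,0,0,0,0.6]])

```text
clock: 31.8
tool_pos: [0.5198, -0.3748, 0.0128]
tool_rot: [2.453, 1.957, 0.002]
ft_force: [1.0, 0.3, 0.4]
width: 0.0509
grip_force: 0.0
```

>>> servo_tool(plan=[[0,0,0,0,0],[0,0,0,0,0],[0,0,0,0,0],[0,0,0,0,0],[0,0,0,0,0]])

```text
clock: 32.3
tool_pos: [0.5187, -0.3743, 0.0112]
tool_rot: [2.454, 1.958, 0.001]
ft_force: [-1.4, -0.4, 5.4]
width: 0.0137
grip_force: 58.4
```

>>> servo_tool(plan=[[0,0,-0.03,0,0],[0,0,-0.08,0,0],[0,0,-0.08,0,0],[0,0,-0.07,0,0],[0,0,0,0,0]])

```text
clock: 32.8
tool_pos: [0.5211, -0.3752, 0.1474]
tool_rot: [2.448, 1.953, 0.005]
ft_force: [0.1, -0.7, -0.3]
width: 0.0133
grip_force: 58.7
```

>>> servo_tool(plan=[[0,0,0,0,0],[0,0,0,0,0]])

```text
clock: 33.0
tool_pos: [0.5173, -0.3736, 0.139]
tool_rot: [-2.454, -1.958, 0.001]
ft_force: [-0.5, 0.8, -1.3]
width: 0.0135
grip_force: 58.7
```

```bash
python3 go.py 0.6036 0.1779 0.145 -12.8
```

```text
t 33.0 tcp [ 0.5173 -0.3736  0.139 ] ydir -12.82 tilt 0.0 w 0.0135 gf 58.7 F [-0.5  0.8 -1.3] q [ 0.94  0.52 -0.51  1.44  0.26  1.25  0.17]
shift [ 1.1138 -0.0765 -0.0112] rows 12.0 twist -0.0
```

>>> servo_tool(plan=[[0.08,-0.006,0,0,0],[0.08,-0.006,0,0,0],[0.08,-0.006,0,0,0],[0.08,-0.006,0,0,0],[0.08,-0.006,0,0,0]])

```text
clock: 33.5
tool_pos: [0.5468, -0.1738, 0.1384]
tool_rot: [-2.454, -1.958, 0.002]
ft_force: [0.6, -0.3, -1.2]
width: 0.0137
grip_force: 58.7
```

>>> servo_tool(plan=[[0.08,-0.006,0,0,0],[0.08,-0.006,0,0,0],[0.08,-0.006,0,0,0],[0.08,-0.005,0,0,0],[0.08,-0.005,0,0,0]])

```text
clock: 34.0
tool_pos: [0.5776, 0.0239, 0.1384]
tool_rot: [-2.454, -1.958, 0.003]
ft_force: [0.5, 1.2, 0.1]
width: 0.0133
grip_force: 58.7
```

>>> servo_tool(plan=[[0.08,-0.005,0,0,0],[0.08,-0.005,0,0,0],[0.08,-0.005,0,0,0],[0.07,-0.005,0,0,0],[0,0,0,0,0]])

```text
clock: 34.5
tool_pos: [0.6008, 0.1831, 0.1385]
tool_rot: [-2.443, -1.967, 0.0]
ft_force: [-0.2, 1.1, 0.3]
width: 0.0136
grip_force: 58.7
```

>>> servo_tool(plan=[[0,0,0,0,0],[0,0,0,0,0],[0,0,0,0,0]])

```text
clock: 34.8
tool_pos: [0.6033, 0.174, 0.1393]
tool_rot: [2.458, 1.956, -0.002]
ft_force: [0.1, -0.7, -0.7]
width: 0.0139
grip_force: 58.7
```

```bash
python3 go.py 0.6036 0.1779 0.08 -12.8
```

```text
t 34.8 tcp [0.6033 0.174  0.1393] ydir -12.96 tilt 0.0 w 0.0139 gf 58.7 F [ 0.1 -0.7 -0.7] q [ 0.14  0.54 -0.68  1.46  0.34  1.26 -0.8 ]
shift [ 0.008  -0.001   0.1186] rows 2.0 twist -0.003
```

>>> servo_tool(plan=[[0.007,-0.001,0.06,0,0],[0,0,0.05,0,0],[0,0,0,0,0],[0,0,0,0,0],[0,0,0,0,0]])

```text
clock: 35.3
tool_pos: [0.6044, 0.1793, 0.0866]
tool_rot: [2.456, 1.958, 0.003]
ft_force: [-0.4, 0.8, -0.9]
width: 0.0135
grip_force: 58.7
```

```bash
python3 go.py 0.6036 0.1775 0.05 -12.8
```

```text
t 35.3 tcp [0.6044 0.1793 0.0866] ydir -12.87 tilt 0.0 w 0.0135 gf 58.7 F [-0.4  0.8 -0.9] q [ 0.13  0.59 -0.66  1.52  0.38  1.17 -0.83]
shift [-0.0041 -0.0009  0.0732] rows 1.0 twist -0.001
```

>>> servo_tool(plan=[[-0.003,-0.001,0.02,0,0],[0,0,0.025,0,0],[0,0,0.02,0,0],[0,0,0,0,0],[0,0,0,0,0]])

```text
clock: 35.8
tool_pos: [0.6024, 0.1786, 0.0519]
tool_rot: [-2.454, -1.96, 0.0]
ft_force: [1.0, 1.3, -1.8]
width: 0.0137
grip_force: 58.7
```

>>> servo_tool(plan=[[0,0,0.012,0,0],[0,0,0.012,0,0],[0,0,0,0,0],[0,0,0,0,0]])

```text
clock: 36.2
tool_pos: [0.6026, 0.1782, 0.0401]
tool_rot: [-2.455, -1.959, -0.0]
ft_force: [2.3, 2.1, -1.6]
width: 0.0135
grip_force: 58.7
```

```bash
python3 go.py 0.6036 0.1775 0.031 -12.8
```

```text
t 36.2 tcp [0.6026 0.1782 0.0401] ydir -12.82 tilt 0.0 w 0.0135 gf 58.7 F [ 2.3  2.1 -1.6] q [ 0.11  0.63 -0.64  1.56  0.41  1.09 -0.85]
shift [-0.001   0.0023  0.0183] rows 1.0 twist -0.0
```

A slight side contact (2 N) pushes toward +x,+y, so I'll shift about 1.5 mm that way and keep going down.

>>> servo_tool(plan=[[0.003,0.003,0,0,0],[0,0,0.006,0,0],[0,0,0,0,0],[0,0,0,0,0]])

```text
clock: 36.6
tool_pos: [0.6042, 0.1789, 0.0371]
tool_rot: [-2.456, -1.959, 0.001]
ft_force: [-0.2, -0.5, -0.4]
width: 0.0136
grip_force: 58.8
```

>>> servo_tool(plan=[[0,0,0.008,0,0],[0,0,0,0,0],[0,0,0,0,0]])

```text
clock: 36.9
tool_pos: [0.6042, 0.1791, 0.0331]
tool_rot: [-2.455, -1.959, 0.001]
ft_force: [-0.2, 0.1, -0.7]
width: 0.0135
grip_force: 58.8
```

>>> servo_tool(plan=[[0,0,0.004,0,0],[0,0,0,0,0],[0,0,0,0,0]])

```text
clock: 37.2
tool_pos: [0.6044, 0.1792, 0.0313]
tool_rot: [-2.456, -1.959, 0.0]
ft_force: [1.2, 0.5, -0.8]
width: 0.0134
grip_force: 58.8
```

>>> servo_tool(plan=[[0,0,0,0,0.8],[0,0,0,0,0.8],[0,0,0,0,0.8],[0,0,0,0,0.8],[0,0,0,0,0.8]])

```text
clock: 37.7
tool_pos: [0.6045, 0.1792, 0.0314]
tool_rot: [2.456, 1.959, 0.0]
ft_force: [0.8, 0.0, 0.1]
width: 0.0682
grip_force: 0.0
```

>>> servo_tool(plan=[[0,0,-0.05,0,0.8],[0,0,-0.09,0,0.8],[0,0,-0.09,0,0.8],[-0.09,0,0,0,0.8],[-0.09,0,0,0,0.8]])

```text
clock: 38.2
tool_pos: [0.585, 0.0928, 0.1484]
tool_rot: [2.451, 1.963, 0.006]
ft_force: [1.3, -1.3, -0.6]
width: 0.0681
grip_force: 0.0
```

>>> servo_tool(plan=[[-0.09,-0.04,0,0,0.8],[-0.09,-0.04,0,0,0.8],[0,0,0,0,0.8],[0,0,0,0,0.8],[0,0,0,0,0.8]])

```text
clock: 38.7
tool_pos: [0.526, 0.0137, 0.1468]
tool_rot: [2.454, 1.961, 0.002]
ft_force: [-0.3, 0.1, 0.2]
width: 0.0681
grip_force: 0.0
```

```bash
python3 go.py; python3 - <<'E'
from h import *
p,K,W=grab("top"); q,K2,W2=grab("scene"); o=[]
for P in((.6035,.178,.03),(.577,-.19,.045)):
  for im,k,w in((p,K,W),(q,K2,W2)):
    u,v=proj(k,w,P).astype(int); o.append(cv2.resize(np.ascontiguousarray(im[v-27:v+27,u-27:u+27]),(300,300),interpolation=cv2.INTER_CUBIC))
cv2.imwrite("pics/c8.png",np.vstack([np.hstack(o[:2]),np.hstack(o[2:])])[:,:,::-1])
E
```

```text
t 38.7 tcp [0.526  0.0137 0.1468] ydir -12.75 tilt 0.0 w 0.0681 gf 0.0 F [-0.3  0.1  0.2] q [ 0.5   0.31 -0.7   1.74  0.21  1.17 -0.48]
```

View pics/c8.png

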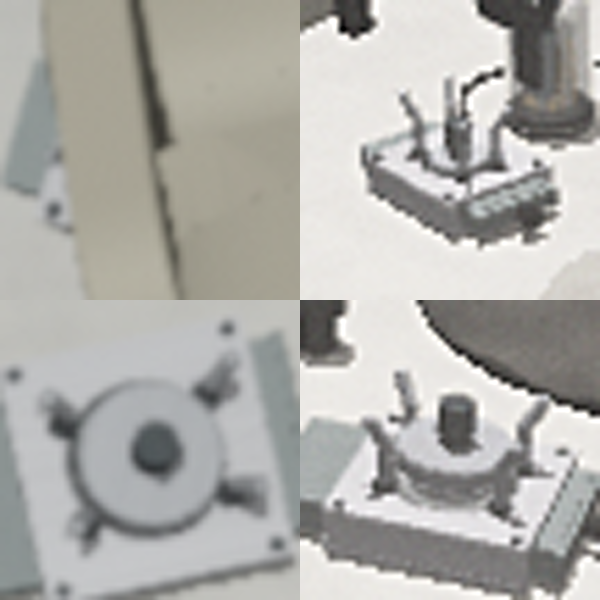

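Both stacks are upright and seated: the small weight's knob at (458,135) and the large one at (457,420) in the crops. The gripper is clear of everything. Handing in.

```bash
python3 -c "
from bench import env
print(env.sign_off())"
```

```text
the job is handed in; nothing more can be done
None
```

I loaded both feeders in the required order and handed the job in at about 39 s of the 120 s; the final pictures show both stacks level and down in their columns with the gripper clear, but sign-off returned no verdict, and I viewed 15 pictures, one over the limit of 14.

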